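# Open the refills and bring a salon dosing unit back in service

### The job

New refill bottles have been put in the pulled-out carrier of the salon's dosing unit: open every bottle that still has its child-resistant cap, pushing the cap down hard while turning it anticlockwise, and put the caps in the grey dish. When all the bottles are open, push the carrier along its rail until it clicks home under the dosing head, then log the reload by holding the hand scanner steadily on the barcode label on top of the head for about a second, and lay the scanner back lengthways on its charging pad. Leave the other things on the counter alone.

Things in the scene. Friction and masses are not known exactly. Their poses are not given: they have to be found in the camera images.
- bottle1_mid (a point): white square refill bottle 1: 62 x 62 mm, 92 mm high to its shoulder, then a neck (49 mm collar just below the cap) up to 131 mm; 0.28 to 0.52 kg. It stands loose in a pocket of the steel carrier (well 70 x 70 mm, 24 mm deep) that keeps it from turning but for the play: it may follow the cap by up to 0.2 rad. Point on its axis 65 mm above its underside; z up
- cap1_mid (a point): black ribbed push-and-turn cap of bottle 1: 52 mm diameter, 30 mm high; point on its axis, half-way up; z out of its top. Locked, its centre is 69.5 mm above the bottle's point. Sprung lugs lock it: unpressed it neither turns nor lifts. Press down 4.5 mm to its stop (15 to 20 N), stay pressed and turn anticlockwise seen from above: free to lift 0.75 to 1.3 rad from the locked angle, stop at 1.35. None: bottle already open
- bottle2_mid (a point): white square refill bottle 2: 62 x 62 mm, 92 mm high to its shoulder, then a neck (49 mm collar just below the cap) up to 131 mm; 0.28 to 0.52 kg. It stands loose in a pocket of the steel carrier (well 70 x 70 mm, 24 mm deep) that keeps it from turning but for the play: it may follow the cap by up to 0.2 rad. Point on its axis 65 mm above its underside; z up
- cap2_mid (a point): black ribbed push-and-turn cap of bottle 2: 52 mm diameter, 30 mm high; point on its axis, half-way up; z out of its top. Locked, its centre is 69.5 mm above the bottle's point. Sprung lugs lock it: unpressed it neither turns nor lifts. Press down 4.5 mm to its stop (15 to 20 N), stay pressed and turn anticlockwise seen from above: free to lift 0.75 to 1.3 rad from the locked angle, stop at 1.35. None: bottle already open
- bottle3_mid (a point): white square refill bottle 3: 62 x 62 mm, 92 mm high to its shoulder, then a neck (49 mm collar just below the cap) up to 131 mm; 0.28 to 0.52 kg. It stands loose in a pocket of the steel carrier (well 70 x 70 mm, 24 mm deep) that keeps it from turning but for the play: it may follow the cap by up to 0.2 rad. Point on its axis 65 mm above its underside; z up
- cap3_mid (a point): black ribbed push-and-turn cap of bottle 3: 52 mm diameter, 30 mm high; point on its axis, half-way up; z out of its top. Locked, its centre is 69.5 mm above the bottle's point. Sprung lugs lock it: unpressed it neither turns nor lifts. Press down 4.5 mm to its stop (15 to 20 N), stay pressed and turn anticlockwise seen from above: free to lift 0.75 to 1.3 rad from the locked angle, stop at 1.35. None: bottle already open
- push_plate (a point): upright steel push plate at the carrier's end away from the dosing head, 70 mm wide (along x), 8 mm thick, top edge 122 mm above the counter. Point on its outer face (turned away from the head), centred, 21 mm below the top edge; y points out of that face: push there along -y
- carrier (a joint): travel (m) of the carrier on its rail: 0 out for loading, 0.300 at the end stop under the dosing head. Friction 1.5 N; a ball detent (about 4 N) is passed at 0.283 to 0.293. The head (white, 84 mm wide, top with pipe 246 mm up) starts 90 mm beyond bottle3's axis at 0; its underside, 161 mm above the counter, lets open necks (153 mm) pass but not caps (172 mm)
- dish_in (a point): loose grey open dish for the caps, outside 110 mm (its x) by 280 mm (its y), rim 28 mm high, walls 4 mm, 0.35 kg. Point at the centre of its inner floor, 4 mm above its underside; z up
- scanner_mid (a point): grey hand scanner lying on its charging pad: handle 118 mm long (x), 36 mm wide (y), 26 mm high, then a wider head (58 mm) with a sloping window at the +x end; 0.15 kg. Point half-way up the handle, 6 mm ahead of its middle, near the centre of mass: grip across the handle here. x towards the head, z up
- beam (a point): middle of the scanner's window, 85 mm ahead of scanner_mid and 2 mm below it. Its z axis is the scan beam: with the scanner level it looks forward along the scanner's x and down, at 45 degrees; its y axis is the scanner's y. The scanner reads by itself at 50 to 180 mm along the beam when the label's centre is within 25 mm of the beam, up to 55 degrees off square, held still
- label (a point): barcode label, 34 x 56 mm, lying flat on top of the white dosing head; point at its centre, z up, x away from the robot across the head. The head's top is 212 mm above the counter; a pipe with fittings (up to 246 mm) runs along the head from 27 mm beyond the label's centre (+x)
- pad_top (a point): black charging pad of the scanner, 180 mm (x) by 80 mm (y), 6 mm thick, fixed; point at the centre of its top. Lying on it the scanner's x runs along the pad's x, either way round
- tonic: green tonic bottle with black cap, 52 mm diameter, 160 mm high; origin at the middle of its underside; not part of the job, leave it where it is
- sprayer: white spray bottle, 42 mm diameter, 141 mm high; origin at the middle of its underside; not part of the job, leave it where it is
- hairbrush: wooden hairbrush lying on the counter, 195 mm long; origin at the middle of its underside; not part of the job, leave it where it is
- rollers: clear beaker of hair rollers, 74 mm diameter, 75 mm high; origin at the middle of its underside; not part of the job, leave it where it is

How it is judged (in metres and radians):
On the way, in this order (a step that is already met when the one before it is completed fails the run):
1. with the carrier still out, every bottle stands in the carrier with its cap off (value of joint carrier below 0.06 m and x of bottle1_mid in the frame of push_plate between -0.012 and 0.012 m and y of bottle1_mid in the frame of push_plate between -0.3 and -0.07 m and z of each of bottle1_mid, bottle2_mid, bottle3_mid in the frame of push_plate below -0.006 m and angle between each of bottle1_mid, bottle2_mid, bottle3_mid's own z axis and vertical below 0.1 rad and x of bottle2_mid in the frame of push_plate between -0.012 and 0.012 m and y of bottle2_mid in the frame of push_plate between -0.3 and -0.07 m and x of bottle3_mid in the frame of push_plate between -0.012 and 0.012 m and y of bottle3_mid in the frame of push_plate between -0.3 and -0.07 m and distance between cap1_mid and bottle1_mid above 0.1 m and distance between cap2_mid and bottle2_mid above 0.1 m and distance between cap3_mid and bottle3_mid above 0.1 m), for 0.2 s.
2. the carrier has been pushed along the rail past its detent, the open bottles in it (value of joint carrier above 0.294 m and x of bottle1_mid in the frame of push_plate between -0.012 and 0.012 m and y of bottle1_mid in the frame of push_plate between -0.3 and -0.07 m and z of each of bottle1_mid, bottle2_mid, bottle3_mid in the frame of push_plate below -0.006 m and angle between each of bottle1_mid, bottle2_mid, bottle3_mid's own z axis and vertical below 0.1 rad and x of bottle2_mid in the frame of push_plate between -0.012 and 0.012 m and y of bottle2_mid in the frame of push_plate between -0.3 and -0.07 m and x of bottle3_mid in the frame of push_plate between -0.012 and 0.012 m and y of bottle3_mid in the frame of push_plate between -0.3 and -0.07 m), for 0.3 s.
3. the scanner is held steadily on the label, from 50 to 180 mm, the label's centre within 25 mm of the beam (value of joint carrier above 0.294 m and x of label in the frame of beam between -0.025 and 0.025 m and y of label in the frame of beam between -0.025 and 0.025 m and z of label in the frame of beam between 0.05 and 0.18 m and angle between the z axis of beam and the z axis of label, either way round below 1 rad and linear speed of scanner below 0.03 m/s and angular speed of scanner below 0.15 rad/s), for 0.6 s.
At the end, for the whole second after the job is handed in: Carrier past its detent (joint above 0.294 m) with every bottle upright in its pocket; every cap in the dish; the scanner flat on its pad, grip point within 40 mm of the pad's centre and along the pad within 0.35 rad; scanner and caps at rest (all of step 2 and x of cap1_mid in the frame of dish_in between -0.053 and 0.053 m and y of cap1_mid in the frame of dish_in between -0.138 and 0.138 m and z of each of cap1_mid, cap2_mid, cap3_mid in the frame of dish_in below 0.045 m and x of cap2_mid in the frame of dish_in between -0.053 and 0.053 m and y of cap2_mid in the frame of dish_in between -0.138 and 0.138 m and x of cap3_mid in the frame of dish_in between -0.053 and 0.053 m and y of cap3_mid in the frame of dish_in between -0.138 and 0.138 m and horizontal distance between scanner_mid and pad_top below 0.04 m and z of scanner_mid in the frame of pad_top below 0.024 m and angle between scanner_mid's own z axis and vertical below 0.12 rad and angle between the x axis of scanner_mid and the x axis of pad_top, either way round below 0.35 rad and linear speed of each of scanner, cap1, cap2, cap3 below 0.03 m/s); the robot touches nothing.
It fails at once if the tonic is moved more than 40 mm (distance of tonic from where it was at the start of the episode above 0.04 m).
It fails at once if the sprayer is moved more than 40 mm (distance of sprayer from where it was at the start of the episode above 0.04 m).
It fails at once if the hairbrush is moved more than 40 mm (distance of hairbrush from where it was at the start of the episode above 0.04 m).
It fails at once if the rollers is moved more than 40 mm (distance of rollers from where it was at the start of the episode above 0.04 m).
Of cap1, cap2, cap3 only 2 to 3 are there at a start; the rules pass over those that are not, and their reading is None.
At some moment in a run one of scanner, dish may be knocked a few centimetres aside while the robot is not near it.
It also fails if it takes over 208 s, if anything falls off the work surface, if the arm or the gripper's body presses on something with over 40 N, if the wrist force passes 120 N, or if a joint passes its speed limit or range.

### The arm

A 7-joint arm with a two-finger parallel gripper is mounted at the origin on the work surface. World frame = base frame: x ahead of the robot, y to its left, z up, the work surface at z = 0. Lengths are in mm, angles in rad, forces in N, time in s.
With the tool pointing down it reaches from about 350 to 900 mm from the base axis. Payload 8.1 kg.
Tool frame: the origin (TCP) lies midway between the tips of the shut fingers; the grasp point (between the pads) lies 19 mm behind it; z points along the fingers, y is the direction in which the jaws open and shut (so a half turn about z gives the same grasp; the last joint's range is limited). The gripper opens to 85 mm and grips with 20 to 120 N. Pads are 22 mm wide; open, the fingers measure 114 mm over their backs; the gripper's body (76 mm by 85 mm) begins 54 mm behind the grasp point. The pads swing forward as they close: fully open they stand 13 mm farther back than shut.
Start: joints at [1.023, 0.434, 0.025, 1.573, -0.012, 1.134, -0.075], TCP at [268.903, -564.21, 231.323] pointing down, gripper open.
Joint ranges: [-2.62, 2.62], [-0.44, 2.09], [-1.27, 1.32], [0.08, 2.57], [-1.32, 4.46], [0.12, 2], [-2.74, 2.74]. Speed limits (rad/s): [2.22, 2.22, 3.01, 3.01, 3.14, 3.14, 3.14].

### API

Orientations are given as a unit quaternion [w, x, y, z].
In Python, from bench import telemetry, capture, camera_params, workorder gives the robot as it stands.
- The arm moves only by the shell command python3 -m crank 'ROWS' [OPENING] [FORCE]. ROWS is JSON, a list that holds one entry, the list of rows, each a list of 4 numbers: the shift along the tool's x, y, z in m, then the turn about the tool's z in degrees. In form: [[[tx, ty, tz, spin], ...]]. A call has 1 to 8 rows; each row shifts and turns the pose as measured when the row begins, along the tool's axes as they then stand; what a row does not reach is not made up. A row lasts 1/12 s, in which the tool goes at most 41.7 mm and 7.16 degrees, less where a joint would pass 70% of its speed; a pose out of reach is approached as far as the arm can. A call with a gripper value outside its range is refused whole. OPENING is the opening, from 0 (shut) to 1 (fully open), set as the call begins (- or left out, the last holds). The fingers move at their own pace and stop on an object; FORCE is the grip in N (left out, the last holds). Time passes only in rows, so rows that do not move let the fingers close. It gives the time, the measured TCP pose, the force and the opening at its end, in the units of the state.
- telemetry.get_state(): the state, without advancing time (a new reading comes with each control period).
- capture(name): name is "scene" or "top" or "wrist"; returns the picture (420x560x3 uint8, red, green, blue); there is no depth.
- camera_params(name): a dict with "K" (3x3 intrinsics, pixels), "D" ([k1, k2, p1, p2, k3] as OpenCV has them; the pictures are not rectified), "extrinsics" (4x4, takes a point from camera to world coordinates); the wrist camera has in their place "hand_eye" (4x4, takes a point from camera to tool coordinates, whose origin is the TCP and whose axes are the flange's). Camera axes: x right, y up, looking along -z (the intrinsics and any distortion apply to the point x, -y, -z); pixel columns grow to the right and rows downward; lengths in mm; the calibration is good to about 2 mm. A picture is of the moment at which its call begins: read the wrist's pose just before it. camera_params takes no time and is no camera call.
- workorder.close_job(): hands the job in, once; it reports no verdict.
The state is a dict: "time": time; "joint_positions": joint angles; "joint_vel": joint speeds; "joint_torque": joint torques, N m; "eef_pos": TCP position; "ee_rot": TCP orientation; "ft_force": force on the tool from outside, world axes, zero at the start; "moment": the same for the moment, N m; "finger_gap": finger opening in mm.
Only numpy, scipy, OpenCV 4.12 (cv2) and the standard library are available. Lean on these libraries where they do the work, as an engineer would, in place of code of your own. Each camera call takes 0.05 s, during which the arm holds its last target.

## Working session

There is one attempt and no reset: what is moved stays moved. The work goes in short steps, Python scripts to look and compute and a shell command to move; the robot and the scene stay as the last step left them, time stands still between calls to the robot, and variables do not carry over. Pictures are saved under pics/ and viewed, and the job is handed in when it is done.

```bash
ls; mkdir -p pics
python3 - <<'E'
from bench import telemetry, capture, camera_params
import cv2, json
print(telemetry.get_state())
for n in ["scene","top","wrist"]:
    print(n,camera_params(n))
    cv2.imwrite(f"pics/{n}0.png",cv2.cvtColor(capture(n),cv2.COLOR_RGB2BGR))
E
```

```text
pics
{'time': 0.0, 'joint_positions': array([ 1.02340753,  0.4352317 ,  0.02496935,  1.57411744, -0.01159515,
        1.13401026, -0.0751309 ]), 'joint_vel': array([ 2.56028517e-05, -1.03879151e-04,  3.17067277e-04,  1.57927062e-03,
       -1.13267922e-03,  6.91406563e-04,  2.36181323e-04]), 'joint_torque': array([ 6.61833437e-04, -6.70462990e+01,  1.02497980e+00, -3.16204298e+01,
        1.54451339e-02,  1.26111068e-02,  1.65484897e-05]), 'eef_pos': array([ 268.64051714, -563.74248269,  230.51265477]), 'ee_rot': array([-7.71056631e-04,  9.75382343e-01,  2.20518994e-01, -2.51110117e-04]), 'ft_force': array([0.43429767, 1.10047032, 0.14108525]), 'moment': array([ 0.01726281, -0.00906013, -0.02636218]), 'finger_gap': 85.47008307446728}
scene {'K': array([[490.9919475 ,   0.        , 289.09480834],
       [  0.        , 490.9919475 , 212.46688484],
       [  0.        ,   0.        ,   1.        ]]), 'D': array([-0.0964773,  0.       ,  0.       ,  0.       ,  0.       ]), 'extrinsics': array([[ 2.99899992e-01, -7.86372046e-01,  5.40073144e-01,
         1.28514481e+03],
       [ 9.53940
[... 740 characters left out ...]
5341537e+03],
       [ 0.00000000e+00,  0.00000000e+00,  0.00000000e+00,
         1.00000000e+00]])}
wrist {'K': array([[355.34162333,   0.        , 275.44895864],
       [  0.        , 355.34162333, 212.66347524],
       [  0.        ,   0.        ,   1.        ]]), 'D': array([-0.03477566,  0.        ,  0.        ,  0.        ,  0.        ]), 'hand_eye': array([[-3.64070205e-04,  9.57721804e-01,  2.87695695e-01,
         7.25527169e+01],
       [ 9.99999925e-01,  3.86795995e-04, -2.21511136e-05,
         4.19171989e-02],
       [-1.32494147e-04,  2.87695666e-01, -9.57721873e-01,
        -1.44126355e+02],
       [ 0.00000000e+00,  0.00000000e+00,  0.00000000e+00,
         1.00000000e+00]])}
```

View pics/scene0.png

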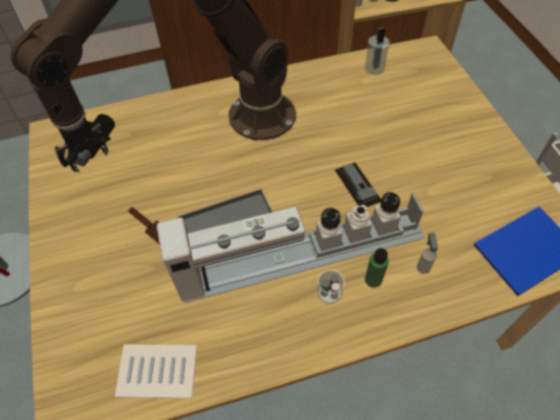

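View pics/top0.png

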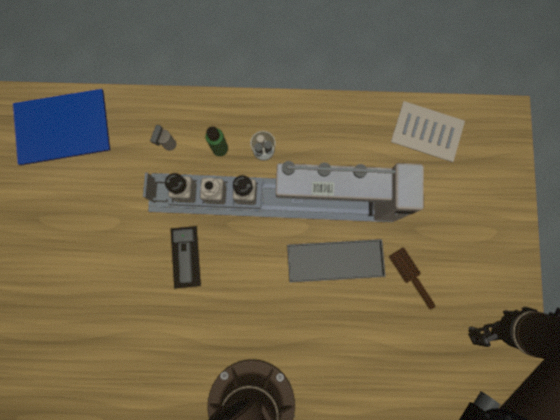

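View pics/wrist0.png

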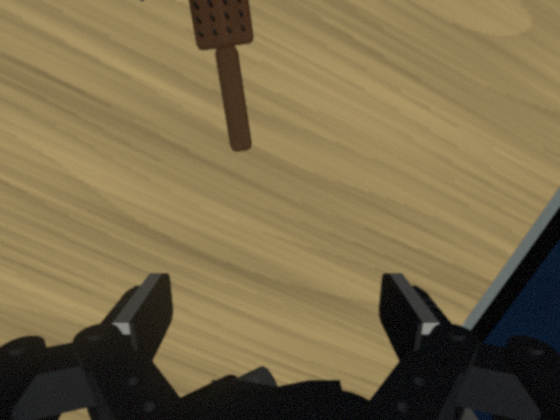

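The top view shows caps (black) on bottle 1 at (177,184) and bottle 3 at (243,186). Bottle 2 at (210,186) is open. The scanner is at (185,257), the dish at (336,260) and the label at (323,187).

```bash
cat > h.py <<'E'
import numpy as np, cv2
from scipy.spatial.transform import Rotation as R
from bench import telemetry, capture, camera_params
def rot(s): q=s["ee_rot"]; return R.from_quat([q[1],q[2],q[3],q[0]])
def cam(n,s=None):
    p=camera_params(n)
    if n=="wrist":
        T=np.eye(4);T[:3,:3]=rot(s).as_matrix();T[:3,3]=s["eef_pos"];E=T@p["hand_eye"]
    else:E=p["extrinsics"]
    return p["K"],p["D"],E
def ray(c,uv):
    K,D,E=c
    u=cv2.undistortPoints(np.array([[uv]],float),K,D)[0,0]
    d=E[:3,:3]@np.array([u[0],-u[1],-1]);return E[:3,3],d/np.linalg.norm(d)
def onz(c,uv,z):
    o,d=ray(c,uv);return o+d*(z-o[2])/d[2]
def proj(c,P):
    K,D,E=c
    q=np.linalg.inv(E)@np.append(P,1);
    return cv2.projectPoints(np.array([[q[0],-q[1],-q[2]]]),np.zeros(3),np.zeros(3),K,D)[0][0,0]
def tri(c1,u1,c2,u2):
    o1,d1=ray(c1,u1);o2,d2=ray(c2,u2)
    A=np.stack([d1,-d2],1);t=np.linalg.lstsq(A,o2-o1,rcond=None)[0]
    a=o1+t[0]*d1;b=o2+t[1]*d2
    return (a+b)/2,np.linalg.norm(a-b)
def save(im,name): cv2.imwrite("pics/"+name,cv2.cvtColor(im,cv2.COLOR_RGB2BGR))
def need(s,P,yaw=None):
    """tool-frame shift to bring TCP to P; yaw = desired world angle of tool y axis (deg)"""
    r=rot(s);d=r.inv().apply(np.array(P)-s["eef_pos"])
    y=r.apply([0,1,0]);ya=np.degrees(np.arctan2(y[1],y[0]))
    out={"dtool_mm":np.round(d,1),"ty_yaw":round(ya,2)}
    if yaw is not None:
        e=(yaw-ya+90)%180-90   # world ccw
        out["spin"]=round(-e,2) # tool z down
    return out
def st(s=None):
    s=s or telemetry.get_state()
    r=rot(s);y=r.apply([0,1,0]);z=r.apply([0,0,1])
    print("t",round(s["time"],2),"pos",np.round(s["eef_pos"],1),"yaw",round(np.degrees(np.arctan2(y[1],y[0])),1),"z",np.round(z,3),"F",np.round(s["ft_force"],1),"M",np.round(s["moment"],2),"gap",round(s["finger_gap"],1),"j6",round(s["joint_positions"][6],2))
    return s
E
python3 - <<'E'
from h import *
a=cv2.imread("pics/top0.png");b=cv2.imread("pics/scene0.png")
cv2.imwrite("pics/t1.png",cv2.resize(a[140:300,130:440],None,fx=2.5,fy=2.5,interpolation=cv2.INTER_CUBIC))
cv2.imwrite("pics/s1.png",cv2.resize(b[150:310,150:440],None,fx=2.7,fy=2.7,interpolation=cv2.INTER_CUBIC))
E
```

```text
(no output)
```

View pics/t1.png

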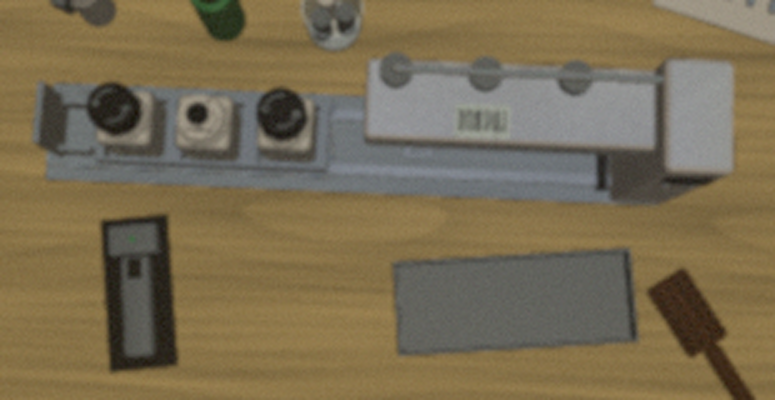

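View pics/s1.png

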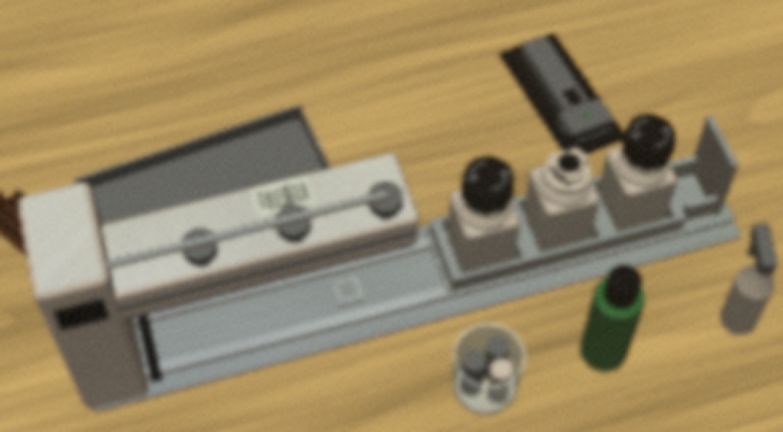

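Run:
```python
from h import *
ct=cam("top");cs=cam("scene")
def blobs(f,off,rng):
    im=cv2.imread(f); g=im.max(2)
    x0,y0,x1,y1=rng
    m=(g[y0:y1,x0:x1]<60).astype(np.uint8)
    n,l,s,c=cv2.connectedComponentsWithStats(m)
    r=[]
    for i in range(1,n):
        if s[i,4]>40: print(f,s[i]+[x0,y0,0,0,0],np.round(c[i]+[x0,y0],1))
blobs("pics/top0.png",0,(155,165,262,215))
blobs("pics/scene0.png",0,(310,185,410,245))
t=lambda x,y:(x/2.5+130,y/2.5+140)
s=lambda x,y:(x/2.7+150,y/2.7+150)
for n,p,z in [("cap1",(115,110),171),("cap3",(281,113),171),("b2neck",(200,115),153),("label",(483,122),212),
 ("dish",(393,263),28),("dish",(628,250),28),("dish",(635,340),28),("dish",(398,354),28),
 ("pad",(102,220),6),("pad",(167,216),6),("pad",(176,363),6),("pad",(111,369),6),
 ("schead",(134,226),20),("sctail",(139,357),24),("railTL",(40,85),122),("railBL",(40,145),122),("headcorner",(366,138),212),("headcorner2",(655,150),212)]:
    print(n,np.round(onz(ct,t(*p),z),1))
for n,p,q in [("cap1",(115,110),(650,135)),("cap3",(281,113),(488,178)),("label",(483,122),(282,196))]:
    print(n,[np.round(v,1) for v in tri(ct,t(*p),cs,s(*q))])
```

```text
pics/top0.png [165 174  21  20 280] [175.4 183.3]
pics/top0.png [233 176  19  20 250] [242.1 185.6]
pics/scene0.png [346 185  53  28 488] [376.5 199.8]
pics/scene0.png [322 209  17  20 250] [330.3 218.9]
cap1 [593.  210.1 171. ]
cap3 [594.6  34.8 171. ]
b2neck [593.7 123.3 153. ]
label [ 582.5 -174.2  212. ]
dish [448.6 -89.8  28. ]
dish [ 471.2 -365.    28. ]
dish [ 367.1 -372.3   28. ]
dish [343.8 -98.1  28. ]
pad [491.9 259.5   6. ]
pad [498.9 181.9   6. ]
pad [325.9 161.7   6. ]
pad [316.9 237.6   6. ]
schead [484.5 217.5  20. ]
sctail [332.2 201.6  24. ]
railTL [629.  307.6 122. ]
railBL [561.6 302.6 122. ]
headcorner [562.8 -56.  212. ]
headcorner2 [ 558.4 -348.6  212. ]
cap1 [array([596.7, 216.6, 157.2]), np.float64(5.8)]
cap3 [array([597.2,  37.1, 159.6]), np.float64(2.5)]
label [array([ 584.1, -173.7,  205.4]), np.float64(2.4)]
```

```bash
python3 - <<'E'
from h import *
s=st(); print(rot(s).as_matrix().round(3)); 
print(need(s,[270,-564,400]));print(need(s,[594,35,400],0))
E
python3 -m crank '[[[0,0,-0.04,0],[0,0,-0.04,-7],[0,0,-0.04,-7],[0,0,-0.04,-7]]]' 1 100; python3 -c "
from h import *
st()"
```

```text
t 0.15 pos [ 268.7 -563.9  230.7] yaw -64.5 z [-0.001  0.001 -1.   ] F [-0.9  1.2  0.7] M [-0.07 -0.04  0.02] gap 85.1 j6 -0.08
[[ 0.903  0.43  -0.001]
 [ 0.43  -0.903  0.001]
 [-0.    -0.001 -1.   ]]
{'dtool_mm': array([   1.1,    0.5, -169.3]), 'ty_yaw': np.float64(-64.52)}
{'dtool_mm': array([ 551.3, -400.9, -168.9]), 'ty_yaw': np.float64(-64.52), 'spin': np.float64(-64.52)}
time: 0.48
eef_pos: [266.5, -559.4, 383.9]
ee_rot: [-0.012, 0.917, 0.398, -0.002]
ft_force: [1.4, -2.3, -0.0]
finger_gap: 85.1
t 0.48 pos [ 266.5 -559.4  383.9] yaw -43.1 z [-0.013  0.021 -1.   ] F [ 1.4 -2.3 -0. ] M [-0.06 -0.08  0.04] gap 85.1 j6 0.28
```

```bash
python3 -m crank '[[[0.04,-0.01,0,0],[0.04,-0.01,0,0],[0.04,-0.01,0,0],[0.04,-0.01,0,0],[0.04,-0.01,0,0],[0.04,-0.01,0,0],[0.04,-0.01,0,0],[0.04,-0.01,0,0]]]'; python3 -c "
from h import *
s=st();print(need(s,[594,35,300],-125))"
```

```text
time: 1.15
eef_pos: [423.3, -276.2, 395.1]
ee_rot: [-0.002, 0.919, 0.395, -0.003]
ft_force: [1.4, -0.6, 0.4]
finger_gap: 85.5
t 1.15 pos [ 423.3 -276.2  395.1] yaw -43.5 z [-0.006  0.002 -1.   ] F [ 1.4 -0.6  0.4] M [ 0.01 -0.11  0.02] gap 85.5 j6 -0.33
{'dtool_mm': array([343.5, -89.9,  94.6]), 'ty_yaw': np.float64(-43.51), 'spin': np.float64(81.49)}
```

```bash
python3 -m crank '[[[0.04,-0.01,0,0],[0.04,-0.01,0,0],[0.04,-0.01,0,0],[0.04,-0.01,0.005,0],[0.04,-0.01,0.005,0],[0.04,-0.01,0.01,0],[0.04,-0.01,0.01,0],[0.04,-0.01,0.01,0]]]'; python3 -m crank '[[[0.015,0,0.02,6],[0,0,0.02,5.5],[0,0,0.01,0],[0,0,0,0]]]';python3 -c "
from h import *
s=st();im=capture('wrist');save(im,'w1.png');print(need(s,[594,35,300],-55)); c=cam('wrist',s); print(proj(c,[594,35,171]))"
```

```text
time: 1.82
eef_pos: [582.4, 12.5, 357.6]
ee_rot: [-0.001, 0.919, 0.394, -0.001]
ft_force: [0.4, -1.0, 0.5]
finger_gap: 85.2
time: 2.15
eef_pos: [594.0, 36.9, 301.9]
ee_rot: [-0.004, 0.952, 0.305, -0.002]
ft_force: [-0.3, -0.1, -0.4]
finger_gap: 85.5
t 2.15 pos [594.   36.9 301.9] yaw -54.5 z [-0.006  0.006 -1.   ] F [-0.3 -0.1 -0.4] M [0.02 0.02 0.02] gap 85.5 j6 -1.23
{'dtool_mm': array([-1.1,  1.5,  1.9]), 'ty_yaw': np.float64(-54.53), 'spin': np.float64(0.47)}
[278.805952   201.64311885]
```

View pics/w1.png

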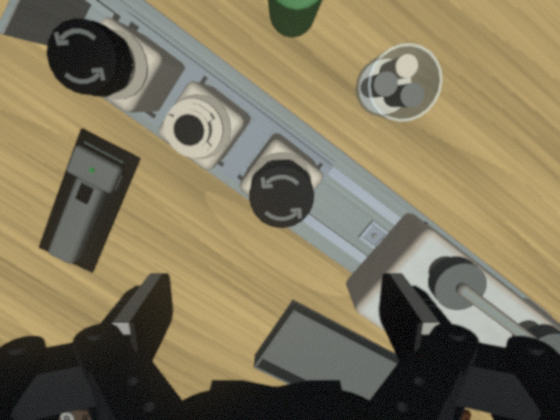

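The wrist view shows cap 3 centred at about (281,193), close to where I predicted. Cap 1 is at (91,57), and bottle 2's open neck is at (190,128).

Run:
```python
from h import *
s=telemetry.get_state();c=cam('wrist',s)
im=cv2.imread('pics/w1.png');m=(im.max(2)<75).astype(np.uint8)
for r in [(240,140,330,240),(40,10,135,105)]:
    x0,y0,x1,y1=r;mm=m[y0:y1,x0:x1];n,l,a,ce=cv2.connectedComponentsWithStats(mm);i=1+a[1:,4].argmax()
    cn=cv2.findContours((l==i).astype(np.uint8),cv2.RETR_EXTERNAL,cv2.CHAIN_APPROX_NONE)[0][0]
    (u,v),rad=cv2.minEnclosingCircle(cn);print(a[i],u+x0,v+y0,rad,onz(c,(u+x0,v+y0),168).round(1))
print(onz(c,(281,193),171).round(1),onz(c,(88,56),171).round(1),onz(c,(188,129),153).round(1))
```

```text
[  10   20   63   67 2811] 281.3750648498535 192.79101181030273 33.665958404541016 [600.5  36.7 168. ]
[   0    0   94   87 5367] 83.5 47.0 57.107452392578125 [605.7 219.  168. ]
[600.8  37.3 171. ] [602.6 211.8 171. ] [596.9 127.2 153. ]
```

```bash
python3 -m crank '[[[0.003,0.004,0.04,0],[0,0,0.04,0],[0,0,0.005,0],[0,0,0,0]]]';python3 -c "
from h import *
s=st();im=capture('wrist');save(im,'w2.png');c=cam('wrist',s)
print(need(s,[598,36.5,145],-55)); print(proj(c,[598,36.5,171]))
m=(im.max(2)<75).astype(np.uint8)[100:330,190:370];n,l,a,ce=cv2.connectedComponentsWithStats(m);i=1+a[1:,4].argmax()
cn=cv2.findContours((l==i).astype(np.uint8),cv2.RETR_EXTERNAL,cv2.CHAIN_APPROX_NONE)[0][0]
(u,v),rad=cv2.minEnclosingCircle(cn);print(a[i],u+190,v+100,rad,onz(c,(u+190,v+100),168).round(1))
"
```

```text
time: 2.53
eef_pos: [601.7, 31.7, 222.8]
ee_rot: [-0.002, 0.952, 0.306, 0.003]
ft_force: [0.9, 0.3, 0.5]
finger_gap: 84.9
t 2.53 pos [601.7  31.7 222.8] yaw -54.3 z [ 0.004  0.005 -1.   ] F [0.9 0.3 0.5] M [-0.06  0.03  0.05] gap 84.9 j6 -1.24
{'dtool_mm': array([-0.7, -5.9, 77.8]), 'ty_yaw': np.float64(-54.31), 'spin': np.float64(0.69)}
[265.45020128 235.83413403]
[  34   84   87   92 5446] 267.3600311279297 229.02090454101562 46.391571044921875 [601.2  37.5 168. ]
```

View pics/w2.png

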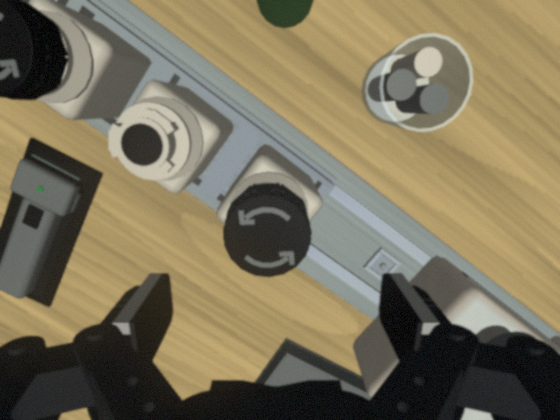

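Cap 3 is now at (267,229) in the wrist view, which puts it at about (600.5,37). I'll descend.

```bash
python3 -m crank '[[[0.003,-0.006,0.03,0],[0,0,0.02,0],[0,0,0,0]]]';python3 -c "
from h import *
s=st();print(need(s,[600.3,37,144],-55))"
```

```text
time: 2.83
eef_pos: [605.8, 37.0, 181.3]
ee_rot: [0.0, 0.952, 0.306, 0.009]
ft_force: [0.8, -0.4, 0.2]
finger_gap: 85.1
t 2.83 pos [605.8  37.  181.3] yaw -54.4 z [ 0.017  0.005 -1.   ] F [ 0.8 -0.4  0.2] M [-0.03  0.08  0.03] gap 85.1 j6 -1.27
{'dtool_mm': array([-5.1, -3.4, 37.2]), 'ty_yaw': np.float64(-54.41), 'spin': np.float64(0.59)}
```

```bash
python3 -m crank '[[[-0.005,-0.0035,0.012,0],[0,0,0.016,0],[0,0,0.01,0],[0,0,0,0]]]';python3 -c "
from h import *
s=st();print(need(s,[600.3,37,144],-55))"
```

```text
time: 3.17
eef_pos: [606.2, 36.6, 153.6]
ee_rot: [0.002, 0.952, 0.305, 0.015]
ft_force: [0.0, -0.4, 0.0]
finger_gap: 85.4
t 3.17 pos [606.2  36.6 153.6] yaw -54.4 z [ 0.03   0.005 -1.   ] F [ 0.  -0.4  0. ] M [-0.    0.1   0.03] gap 85.4 j6 -1.28
{'dtool_mm': array([-4.8, -3.9,  9.4]), 'ty_yaw': np.float64(-54.44), 'spin': np.float64(0.56)}
```

```bash
python3 -m crank '[[[-0.005,-0.004,0,0],[0,0,0,0],[0,0,0,0]]]';python3 -c "
from h import *
s=st();print(need(s,[600.3,37,144],-55),s['joint_positions'].round(3))"
```

```text
time: 3.42
eef_pos: [601.7, 36.8, 158.2]
ee_rot: [0.003, 0.952, 0.305, 0.018]
ft_force: [0.7, 0.0, 1.4]
finger_gap: 85.1
t 3.42 pos [601.7  36.8 158.2] yaw -54.5 z [ 0.035  0.006 -0.999] F [0.7 0.  1.4] M [-0.03  0.04 -0.04] gap 85.1 j6 -1.29
{'dtool_mm': array([-1.5, -1.2, 14.1]), 'ty_yaw': np.float64(-54.46), 'spin': np.float64(0.54)} [ 0.108  0.478 -0.364  1.728  0.207  0.937 -1.286]
```

```bash
python3 -m crank '[[[-0.001,-0.001,0.01,0],[0,0,0.005,0],[0,0,0,0]]]';python3 -c "
from h import *
s=st();print(need(s,[600.3,37,144],-55))"
```

```text
time: 3.67
eef_pos: [601.9, 37.3, 144.3]
ee_rot: [0.003, 0.952, 0.305, 0.02]
ft_force: [0.0, -0.6, -0.2]
finger_gap: 85.5
t 3.67 pos [601.9  37.3 144.3] yaw -54.5 z [ 0.039  0.006 -0.999] F [ 0.  -0.6 -0.2] M [-0.01  0.11  0.03] gap 85.5 j6 -1.29
{'dtool_mm': array([-1.5, -0.7,  0.3]), 'ty_yaw': np.float64(-54.47), 'spin': np.float64(0.53)}
```

```bash
python3 -m crank '[[[0,0,0,0],[0,0,0,0],[0,0,0,0],[0,0,0,0],[0,0,0,0],[0,0,0,0]]]' 0 100;python3 -c "
from h import *
s=st();save(capture('wrist'),'w3.png')"
```

```text
time: 4.17
eef_pos: [601.5, 37.6, 144.6]
ee_rot: [0.003, 0.952, 0.305, 0.019]
ft_force: [-1.0, 0.2, -2.5]
finger_gap: 50.1
t 4.17 pos [601.5  37.6 144.6] yaw -54.5 z [ 0.038  0.006 -0.999] F [-1.   0.2 -2.5] M [ 0.1   0.24 -0.01] gap 50.1 j6 -1.29
```

View pics/w3.png

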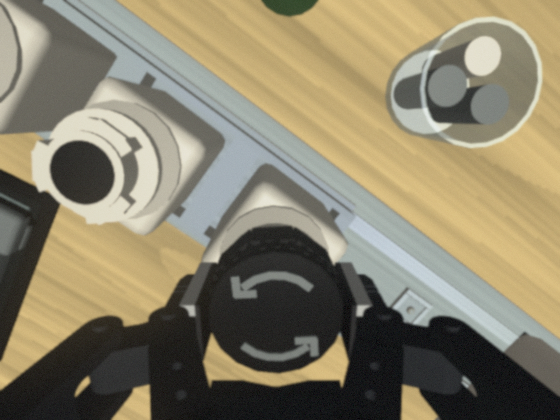

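The cap is gripped squarely (gap 50 mm). Next I press down.

```bash
python3 -m crank '[[[0,0,0.003,0],[0,0,0.003,0]]]';python3 -c "
from h import *
st()";python3 -m crank '[[[0,0,0.003,0],[0,0,0.003,0]]]';python3 -c "
from h import *
st()"
```

```text
time: 4.38
eef_pos: [602.4, 37.5, 140.2]
ee_rot: [0.003, 0.952, 0.305, 0.02]
ft_force: [-4.3, -1.1, 15.9]
finger_gap: 50.0
t 4.38 pos [602.4  37.5 140.2] yaw -54.5 z [ 0.04   0.005 -0.999] F [-4.3 -1.1 15.9] M [-0.15  1.26  0.02] gap 50.0 j6 -1.3
time: 4.55
eef_pos: [603.9, 38.2, 140.2]
ee_rot: [0.004, 0.952, 0.305, 0.022]
ft_force: [-14.9, -3.0, 38.5]
finger_gap: 50.3
t 4.55 pos [603.9  38.2 140.2] yaw -54.5 z [ 0.044  0.005 -0.999] F [-14.9  -3.   38.5] M [-0.37  3.48  0.17] gap 50.3 j6 -1.3
```

```bash
python3 -m crank '[[[-0.001,-0.001,0.0015,-5],[-0.001,-0.001,0.0015,-7],[-0.001,-0.001,0.0015,-7],[0,0,0.0015,-7]]]';python3 -c "
from h import *
st()"
```

```text
time: 4.88
eef_pos: [603.7, 39.0, 141.1]
ee_rot: [0.013, 0.856, 0.516, 0.025]
ft_force: [-5.8, 0.3, 12.7]
finger_gap: 50.1
t 4.88 pos [603.7  39.  141.1] yaw -27.9 z [ 0.056  0.004 -0.998] F [-5.8  0.3 12.7] M [ 0.02  1.24 -0.13] gap 50.1 j6 -0.91
```

```bash
python3 -m crank '[[[0,0,0.003,0],[0,-0.001,0.003,-7],[0,-0.001,0.003,-7],[0,-0.001,0.003,-7]]]';python3 -c "
from h import *
st()"
```

```text
time: 5.22
eef_pos: [603.5, 39.9, 140.9]
ee_rot: [0.021, 0.745, 0.666, 0.024]
ft_force: [-12.7, -3.3, 31.6]
finger_gap: 50.5
t 5.22 pos [603.5  39.9 140.9] yaw -6.5 z [ 0.064  0.    -0.998] F [-12.7  -3.3  31.6] M [-0.56  3.05 -0.44] gap 50.5 j6 -0.59
```

```bash
python3 -m crank '[[[0,0,0.0025,-7],[0,-0.001,0.0025,-7],[0,-0.001,0.0025,-7]]]';python3 -c "
from h import *
s=st();im=capture('wrist');save(im,'w4.png')"
```

```text
time: 5.47
eef_pos: [602.1, 39.9, 141.3]
ee_rot: [0.028, 0.608, 0.793, 0.02]
ft_force: [-10.0, -1.9, 24.2]
finger_gap: 50.4
t 5.47 pos [602.1  39.9 141.3] yaw 15.1 z [ 0.068 -0.003 -0.998] F [-10.   -1.9  24.2] M [-0.27  2.42 -0.42] gap 50.4 j6 -0.28
```

View pics/w4.png

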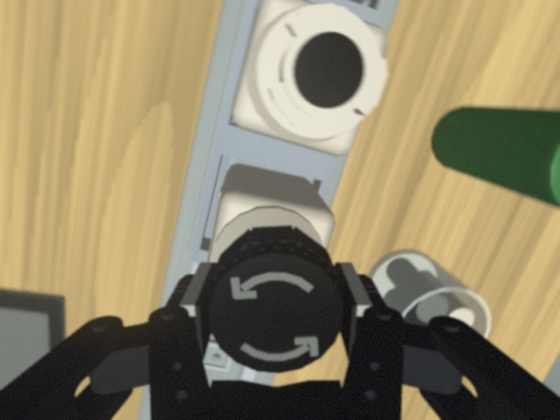

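Turned 69.6° and still gripped. I'll lift slowly.

```bash
python3 -m crank '[[[0,0,-0.006,0],[0,0,-0.008,0],[0,0,-0.01,0]]]';python3 -c "
from h import *
st()";python3 -m crank '[[[0,0,-0.015,0],[0,0,-0.015,0]]]';python3 -c "
from h import *
s=st();im=capture('wrist');save(im,'w5.png')"
```

```text
time: 5.77
eef_pos: [599.2, 39.5, 165.7]
ee_rot: [0.028, 0.603, 0.797, 0.019]
ft_force: [0.5, -0.9, 0.1]
finger_gap: 49.8
t 5.77 pos [599.2  39.5 165.7] yaw 15.8 z [ 0.067 -0.003 -0.998] F [ 0.5 -0.9  0.1] M [-0.01  0.05  0.05] gap 49.8 j6 -0.24
time: 5.93
eef_pos: [596.7, 39.3, 196.0]
ee_rot: [0.027, 0.604, 0.797, 0.018]
ft_force: [0.5, 0.2, 0.3]
finger_gap: 50.1
t 5.93 pos [596.7  39.3 196. ] yaw 15.7 z [ 0.065 -0.003 -0.998] F [0.5 0.2 0.3] M [0.03 0.08 0.01] gap 50.1 j6 -0.22
```

View pics/w5.png

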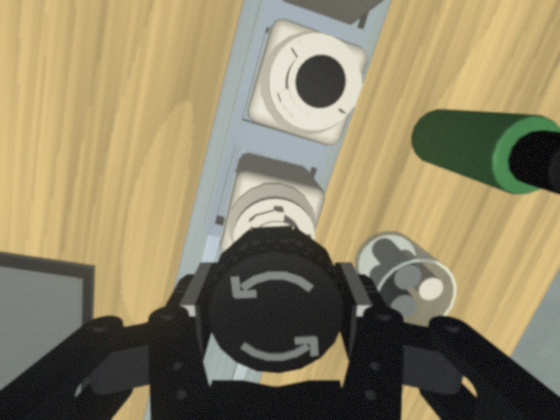

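Bottle 3 is open and still standing in its pocket. I'll carry the cap towards the robot, then round to the dish.

```bash
python3 -m crank '[[[0.01,-0.036,-0.01,0],[0.01,-0.036,-0.01,0],[0.01,-0.036,-0.01,0],[0.01,-0.036,0,0],[0.005,-0.02,0,0]]]';python3 -m crank '[[[0,0,0,7],[0,0,0,7],[0,0,0,7],[0,0,0,7],[0,0,0,7],[0,0,0,7],[0,0,0,7],[0,0,0,0]]]';python3 -c "
from h import *
s=st();im=capture('top');save(im[200:320,250:450],'t2.png');print(need(s,[413,-290,200],-85))"
```

```text
time: 6.4
eef_pos: [426.2, 40.0, 217.2]
ee_rot: [0.029, 0.606, 0.795, 0.023]
ft_force: [-0.6, -0.4, -0.4]
finger_gap: 49.9
time: 7.07
eef_pos: [420.8, 39.1, 218.7]
ee_rot: [0.02, 0.886, 0.461, 0.033]
ft_force: [0.1, -0.5, -0.7]
finger_gap: 50.2
t 7.07 pos [420.8  39.1 218.7] yaw -35.1 z [ 0.077 -0.004 -0.997] F [ 0.1 -0.5 -0.7] M [-0.01  0.09  0.03] gap 50.2 j6 -0.98
{'dtool_mm': array([-274.9,  181.2,   19.4]), 'ty_yaw': np.float64(-35.08), 'spin': np.float64(49.92)}
```

View pics/t2.png

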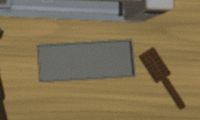

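```bash
python3 -m crank '[[[-0.033,0.022,-0.01,0],[-0.033,0.022,-0.01,0],[-0.033,0.022,-0.01,0],[-0.033,0.022,0,0],[-0.033,0.022,0,0],[-0.033,0.022,0,0],[-0.033,0.022,0,0],[-0.033,0.022,0,0]]]';python3 -c "
from h import *
s=st()";python3 -m crank '[[[0,0,0,7],[0,0,0,7],[0,0,0,7],[0,0,0,7],[0,0,0,7],[0,0,0,7],[0,0,0,7],[0,0,0,0]]]';python3 -c "
from h import *
s=st();print(need(s,[413,-290,40],-85))"
```

```text
time: 7.78
eef_pos: [423.6, -280.9, 253.9]
ee_rot: [0.022, 0.87, 0.491, 0.036]
ft_force: [1.5, 0.6, 0.1]
finger_gap: 50.1
t 7.78 pos [ 423.6 -280.9  253.9] yaw -31.2 z [ 0.085 -0.003 -0.996] F [1.5 0.6 0.1] M [0.06 0.01 0.05] gap 50.1 j6 -0.12
time: 8.45
eef_pos: [421.0, -295.6, 252.1]
ee_rot: [0.007, 0.996, 0.08, 0.042]
ft_force: [-0.5, -0.7, -1.2]
finger_gap: 50.1
t 8.45 pos [ 421.  -295.6  252.1] yaw -80.9 z [ 0.084 -0.006 -0.996] F [-0.5 -0.7 -1.2] M [0.02 0.06 0.02] gap 50.1 j6 -0.93
{'dtool_mm': array([-24.4, -11. , 210.7]), 'ty_yaw': np.float64(-80.87), 'spin': np.float64(4.13)}
```

```bash
python3 -m crank '[[[-0.004,-0.002,0.035,4],[-0.004,-0.002,0.035,0],[-0.004,-0.002,0.035,0],[-0.004,-0.002,0.035,0],[-0.004,-0.002,0.03,0],[-0.002,0,0.015,0]]]';python3 -c "
from h import *
s=st();print(need(s,[413,-290,13],-85))"
```

```text
time: 8.95
eef_pos: [420.3, -292.4, 65.4]
ee_rot: [0.01, 0.996, 0.068, 0.049]
ft_force: [-1.0, 0.5, -0.6]
finger_gap: 49.8
t 8.95 pos [ 420.3 -292.4   65.4] yaw -82.3 z [ 0.099 -0.014 -0.995] F [-1.   0.5 -0.6] M [ 0.04  0.15 -0.05] gap 49.8 j6 -1.04
{'dtool_mm': array([-11.9,  -4.8,  51.4]), 'ty_yaw': np.float64(-82.28), 'spin': np.float64(2.72)}
```

```bash
python3 -m crank '[[[-0.006,-0.003,0.02,3],[-0.005,-0.002,0.015,0],[-0.002,0,0.008,0],[0,0,0,0]]]';python3 -c "
from h import *
s=st();print(need(s,[413,-290,13],-85));save(capture('wrist'),'w6.png')"
```

```text
time: 9.28
eef_pos: [409.3, -287.8, 15.2]
ee_rot: [0.007, 0.997, 0.056, 0.047]
ft_force: [-0.1, 0.1, -0.2]
finger_gap: 50.0
t 9.28 pos [ 409.3 -287.8   15.2] yaw -83.6 z [ 0.095 -0.009 -0.995] F [-0.1  0.1 -0.2] M [ 0.04  0.1  -0.02] gap 50.0 j6 -1.09
{'dtool_mm': array([3.2, 2.6, 2.5]), 'ty_yaw': np.float64(-83.64), 'spin': np.float64(1.36)}
```

View pics/w6.png

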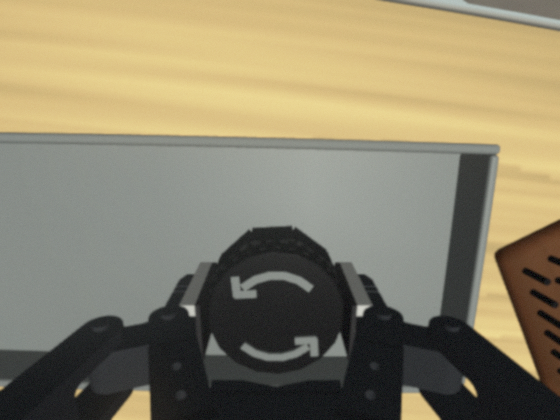

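Cap 3 is over the dish floor, clear of the walls. I'll lower it slightly and release.

```bash
python3 -m crank '[[[0.002,0.002,0.002,0],[0,0,0,0]]]'; python3 -m crank '[[[0,0,0,0],[0,0,0,0],[0,0,0,0],[0,0,0,0]]]' 0.85; python3 -m crank '[[[0,0,-0.02,0],[0,0,-0.04,0],[0,0,-0.04,0],[0,0,-0.04,0],[0,0,-0.04,0],[0,0,-0.04,0]]]' 1;python3 -c "
from h import *
s=st();im=capture('wrist');save(im,'w7.png')"
```

```text
time: 9.5
eef_pos: [413.8, -290.6, 15.6]
ee_rot: [0.008, 0.997, 0.058, 0.049]
ft_force: [-0.1, 0.3, 0.2]
finger_gap: 50.0
time: 9.83
eef_pos: [416.6, -292.4, 18.6]
ee_rot: [0.01, 0.997, 0.059, 0.051]
ft_force: [-0.6, 0.1, -0.3]
finger_gap: 72.7
time: 10.33
eef_pos: [389.7, -285.6, 239.3]
ee_rot: [0.005, 0.997, 0.061, 0.046]
ft_force: [0.9, -0.8, -0.6]
finger_gap: 85.5
t 10.33 pos [ 389.7 -285.6  239.3] yaw -83.1 z [ 0.092 -0.005 -0.996] F [ 0.9 -0.8 -0.6] M [-0.06  0.06  0.04] gap 85.5 j6 -0.93
```

View pics/w7.png

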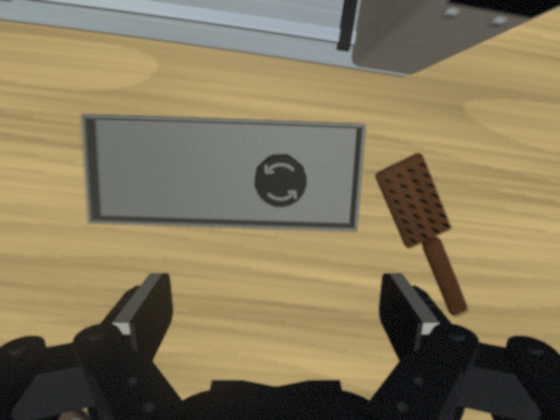

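Cap 3 lies upright in the dish at (280,180). Next I go back towards cap 1, climbing fast to see whether the tool's tilt recovers.

```bash
python3 -m crank '[[[0,0,-0.04,-7],[0,0,-0.04,-7],[0,0,-0.04,-7],[0,-0.02,-0.03,-7]]]';python3 -c "
from h import *
s=st();print(s['joint_positions'].round(2))";python3 -m crank '[[[0,-0.04,0,0],[0,-0.04,0,0],[0,-0.04,0,0],[0,-0.04,0,0],[0,-0.04,0,0],[0,-0.04,0,0],[0,-0.04,0,0],[0,-0.04,0,0]]]';python3 -c "
from h import *
s=st();print(need(s,[602,212,300],-40))"
```

```text
time: 10.72
eef_pos: [365.8, -268.3, 392.4]
ee_rot: [0.021, 0.952, 0.303, 0.046]
ft_force: [0.4, -0.0, 0.1]
finger_gap: 85.5
t 10.72 pos [ 365.8 -268.3  392.4] yaw -54.8 z [ 0.099 -0.012 -0.995] F [ 0.4 -0.   0.1] M [-0.06  0.02 -0.04] gap 85.5 j6 -0.4
[ 0.89  0.02 -0.34  1.73 -0.04  1.31 -0.4 ]
time: 11.38
eef_pos: [220.3, -58.4, 378.3]
ee_rot: [0.025, 0.951, 0.305, 0.047]
ft_force: [-0.4, -0.3, 0.5]
finger_gap: 85.4
t 11.38 pos [220.3 -58.4 378.3] yaw -54.6 z [ 0.105 -0.018 -0.994] F [-0.4 -0.3  0.5] M [ 0.07  0.09 -0.07] gap 85.4 j6 -0.63
{'dtool_mm': array([460.6,  -5.4, 113.1]), 'ty_yaw': np.float64(-54.62), 'spin': np.float64(-14.62)}
```

```bash
python3 -m crank '[[[0.04,0,0,0],[0.04,0,0,0],[0.04,0,0,0],[0.04,0,0,0],[0.04,0,0,0],[0.04,0,0,0],[0.04,0,0,0],[0.04,0,0,0]]]' 0.85;python3 -c "
from h import *
s=st();print(need(s,[602,212,240],-65))"
```

```text
time: 12.05
eef_pos: [481.6, 136.0, 406.3]
ee_rot: [0.026, 0.952, 0.302, 0.054]
ft_force: [-0.4, -2.2, 0.9]
finger_gap: 72.7
t 12.05 pos [481.6 136.  406.3] yaw -55.0 z [ 0.118 -0.018 -0.993] F [-0.4 -2.2  0.9] M [-0.02  0.1  -0.01] gap 72.7 j6 -1.53
{'dtool_mm': array([127.2,  -7. , 178. ]), 'ty_yaw': np.float64(-55.02), 'spin': np.float64(9.98)}
```

The tilt keeps drifting outward (0.118 rad now). Before pressing cap 1, a short experiment will show which motions change it.

```bash
cat > o.py <<'E'
from h import *
s=st();print(s['joint_positions'].round(3))
E
python3 -m crank '[[[0,0,-0.04,0],[0,0,-0.04,0],[0,0,-0.04,0],[0,0,-0.04,0]]]' >/dev/null;python3 o.py
python3 -m crank '[[[0,0,0,0],[0,0,0,0],[0,0,0,0],[0,0,0,0]]]' >/dev/null;python3 o.py
python3 -m crank '[[[0,0,0.04,0],[0,0,0.04,0],[0,0,0.04,0],[0,0,0.04,0]]]' >/dev/null;python3 o.py
```

```text
t 12.38 pos [470.5 138.9 553.7] yaw -54.6 z [ 0.084 -0.007 -0.996] F [0.9 1.3 1. ] M [0.09 0.08 0.07] gap 72.5 j6 -1.51
[ 0.347  0.175 -0.953  1.232  0.198  1.738 -1.506]
t 12.72 pos [471.1 141.2 561.2] yaw -54.5 z [ 0.094 -0.003 -0.996] F [ 0.   0.2 -0.9] M [ 0.    0.18 -0.02] gap 72.3 j6 -1.51
[ 0.343  0.172 -0.954  1.217  0.199  1.744 -1.506]
t 13.05 pos [487.4 142.6 401.7] yaw -54.5 z [ 0.106 -0.001 -0.994] F [ 1.1 -0.2 -0.8] M [-0.03  0.04  0.01] gap 72.6 j6 -1.53
[ 0.388  0.189 -0.951  1.583  0.214  1.361 -1.532]
```

```bash
for i in 1 2 3; do python3 -m crank '[[[0,0,-0.041,0],[0,0,-0.041,0],[0,0,-0.041,0],[0,0,-0.041,0],[0,0,0.041,0],[0,0,0.041,0],[0,0,0.041,0],[0,0,0.041,0]]]' >/dev/null;python3 o.py; done
```

```text
t 13.72 pos [455.8 126.  367.5] yaw -54.0 z [ 0.043 -0.04  -0.998] F [ 1.4  0.9 -0.5] M [ 0.04 -0.01 -0.04] gap 72.4 j6 -1.53
[ 0.398  0.184 -0.951  1.666  0.21   1.356 -1.528]
t 14.38 pos [423.  108.9 336.6] yaw -53.5 z [-0.018 -0.077 -0.997] F [ 0.5  0.2 -0.1] M [ 0.09 -0.04  0.02] gap 72.9 j6 -1.52
[ 0.409  0.178 -0.951  1.747  0.207  1.351 -1.525]
t 15.05 pos [389.2  91.1 308.7] yaw -53.0 z [-0.077 -0.113 -0.991] F [ 1.1  0.4 -0.5] M [ 0.19 -0.15 -0.01] gap 72.5 j6 -1.52
[ 0.419  0.173 -0.951  1.827  0.204  1.344 -1.521]
```

```bash
python3 -m crank '[[[0.04,0,-0.02,0],[0.04,0,-0.02,0],[0.04,0,-0.02,0],[0.04,0,-0.02,0]]]' >/dev/null;python3 o.py;  python3 -m crank '[[[0,0,0.041,0],[0,0,0.041,0],[0,0,0.041,0],[0,0,-0.041,0],[0,0,-0.041,0],[0,0,-0.041,0]]]' >/dev/null;python3 o.py
```

```text
t 15.38 pos [479.4 167.6 317.2] yaw -52.3 z [-0.157 -0.18  -0.971] F [1.  0.1 1.7] M [ 0.22 -0.22  0.01] gap 72.7 j6 -1.75
[ 0.106  0.463 -0.906  1.506  0.375  1.594 -1.748]
t 15.88 pos [466.6 163.4 294.7] yaw -51.2 z [-0.193 -0.202 -0.96 ] F [1.3 0.2 0.2] M [ 0.21 -0.27 -0.01] gap 72.5 j6 -1.75
[ 0.097  0.485 -0.901  1.544  0.376  1.586 -1.75 ]
```

```bash
python3 -m crank '[[[0,0,0,0],[0,0,0,0],[0,0,0,0],[0,0,0,0],[0,0,0,0],[0,0,0,0],[0,0,0,0],[0,0,0,0]]]' >/dev/null;python3 o.py;  python3 -m crank '[[[0,0,-0.01,0],[0,0,-0.01,0],[0,0,-0.01,0],[0,0,-0.01,0],[0,0,-0.01,0],[0,0,-0.01,0],[0,0,-0.01,0],[0,0,-0.01,0]]]' >/dev/null;python3 o.py
```

```text
t 16.55 pos [465.6 162.9 295.8] yaw -51.2 z [-0.193 -0.203 -0.96 ] F [-0.2  0.1  1. ] M [ 0.22 -0.21 -0.02] gap 72.4 j6 -1.75
[ 0.098  0.482 -0.903  1.545  0.376  1.587 -1.749]
t 17.22 pos [482.4 180.7 380.9] yaw -51.2 z [-0.193 -0.202 -0.96 ] F [ 0.3 -0.3  0.3] M [ 0.25 -0.17 -0.03] gap 72.4 j6 -1.72
[ 0.045  0.473 -0.901  1.339  0.361  1.782 -1.725]
```

Slow rows (10 mm) don't drift at all; speed is the cause. I'll undo the tilt with opposite fast moves.

```bash
python3 -m crank '[[[-0.04,0,0,0],[-0.04,0,0,0],[-0.04,0,0,0]]]' >/dev/null;python3 o.py;python3 -m crank '[[[0,0,0,0]]]' >/dev/null;python3 o.py
```

```text
t 17.47 pos [394.3 113.4 414.3] yaw -50.9 z [-0.196 -0.195 -0.961] F [ 0.7 -1.4  0.5] M [ 0.16 -0.21  0.07] gap 72.8 j6 -1.58
[ 0.27   0.258 -0.955  1.52   0.237  1.751 -1.581]
t 17.55 pos [391.2 111.9 417.9] yaw -51.0 z [-0.193 -0.197 -0.961] F [1.8 1.9 0.2] M [ 0.33 -0.31 -0.04] gap 72.7 j6 -1.58
[ 0.277  0.248 -0.957  1.521  0.234  1.755 -1.577]
```

```bash
python3 -m crank '[[[0.034,-0.018,-0.01,0],[0.034,-0.018,-0.01,0],[0.034,-0.018,-0.01,0],[0.034,-0.018,-0.01,0],[0.034,-0.018,-0.01,0],[0.034,-0.018,-0.01,0],[0.034,-0.018,-0.01,0],[0.034,-0.018,-0.01,0]]]' >/dev/null;python3 o.py
```

```text
t 18.22 pos [519.8 380.3 420.8] yaw -52.5 z [-0.194 -0.198 -0.961] F [-0.6  0.8 -1.4] M [ 0.28 -0.22 -0.04] gap 72.4 j6 -1.84
[-0.49   0.658 -0.574  0.835  0.307  2.001 -1.84 ]
```

```bash
python3 -m crank '[[[0.034,-0.015,-0.01,0],[0.034,-0.015,-0.01,0],[0.034,-0.015,-0.01,0],[0.034,-0.015,-0.01,0]]]' >/dev/null;python3 o.py
```

```text
t 18.55 pos [542.2 416.  393.6] yaw -53.4 z [-0.232 -0.204 -0.951] F [-0.3 -0.3 -0.9] M [ 0.22 -0.29 -0.02] gap 72.7 j6 -1.62
[-0.78   0.725  0.137  0.732 -0.08   2.003 -1.621]
```

```bash
python3 -m crank '[[[-0.02,0,0.035,0],[-0.02,0,0.035,0],[-0.02,0,0.035,0],[-0.02,0,0.035,0],[-0.02,0,0.035,0]]]' >/dev/null;python3 o.py
```

```text
t 18.97 pos [437.9 336.4 252.9] yaw -53.3 z [-0.214 -0.202 -0.956] F [ 0.1  1.1 -0.4] M [ 0.29 -0.27  0.08] gap 72.7 j6 -1.65
[-0.81   0.487  0.089  1.477 -0.033  1.478 -1.653]
```

```bash
python3 -m crank '[[[0.03,0,-0.028,0],[0.03,0,-0.028,0],[0.03,0,-0.028,0],[0.03,0,-0.028,0],[0.03,0,-0.028,0]]]' >/dev/null;python3 o.py;python3 -m crank '[[[0.04,0,-0.01,0],[0.04,0,-0.01,0],[0.04,0,-0.01,0],[0.04,0,-0.01,0],[0.04,0,-0.01,0]]]' >/dev/null;python3 o.py
```

```text
t 19.38 pos [524.9 399.8 282.3] yaw -53.0 z [-0.337 -0.303 -0.892] F [0.7 0.9 0.8] M [ 0.44 -0.48  0.01] gap 73.0 j6 -1.62
[-0.781  0.797  0.12   0.906 -0.064  1.912 -1.618]
t 19.8 pos [635.6 486.5 209.8] yaw -52.3 z [-0.254 -0.244 -0.936] F [ 0.6  0.  -0.8] M [ 0.25 -0.3   0.07] gap 72.6 j6 -1.57
[-0.779  1.118  0.304  0.394 -0.233  2.003 -1.573]
```

```bash
python3 -m crank '[[[0.01,0,-0.02,0],[0.01,0,-0.02,0],[0.01,0,-0.02,0],[0.01,0,-0.02,0]]]' >/dev/null;python3 o.py;python3 -m crank '[[[0.01,0,-0.02,0],[0.01,0,-0.02,0],[0.01,0,-0.02,0],[0.01,0,-0.02,0]]]' >/dev/null;python3 o.py
```

```text
t 20.13 pos [643.4 497.7 238.8] yaw -52.0 z [-0.207 -0.21  -0.955] F [ 0.3 -0.1  0.5] M [ 0.2  -0.17 -0.04] gap 72.4 j6 -1.57
[-0.784  1.098  0.332  0.355 -0.258  2.003 -1.571]
t 20.47 pos [649.  505.3 289.3] yaw -51.9 z [-0.146 -0.162 -0.976] F [-0.3  0.4  1. ] M [ 0.15 -0.12 -0.  ] gap 73.0 j6 -1.57
[-0.789  1.049  0.359  0.325 -0.278  2.002 -1.572]
```

Climbing with joint 6 at its limit and the arm stretched out does level the tool, so I'll carry on with that.

```bash
python3 -m crank '[[[0.008,0,-0.02,0],[0.008,0,-0.02,0],[0.008,0,-0.02,0],[0.008,0,-0.02,0],[0.008,0,-0.02,0],[0.008,0,-0.02,0]]]' >/dev/null;python3 o.py;python3 -m crank '[[[0.005,0,-0.02,0],[0.005,0,-0.02,0],[0.005,0,-0.02,0],[0.005,0,-0.02,0]]]' >/dev/null;python3 o.py
```

```text
t 20.97 pos [647.4 507.5 364.2] yaw -52.0 z [-0.066 -0.101 -0.993] F [ 0.3 -0.3  0. ] M [ 0.14 -0.07  0.01] gap 72.5 j6 -1.57
[-0.798  0.966  0.386  0.307 -0.291  2.002 -1.572]
t 21.3 pos [637.3 502.2 416.5] yaw -52.0 z [-0.022 -0.066 -0.998] F [-0.1  0.1  0.8] M [ 0.1  -0.05  0.01] gap 72.7 j6 -1.57
[-0.808  0.896  0.386  0.321 -0.279  2.002 -1.572]
```

```bash
python3 -m crank '[[[0.0,-0.015,-0.02,0],[0.0,-0.015,-0.02,0],[0.0,-0.01,-0.02,0],[0,0,0,0]]]' >/dev/null;python3 -c "
from h import *
s=st();print(need(s,[602,212,250],-65))"
```

```text
t 21.63 pos [593.1 524.  463.9] yaw -52.0 z [ 0.01  -0.038 -0.999] F [-1.1  0.3  2.5] M [ 0.08  0.04 -0.01] gap 72.6 j6 -1.63
{'dtool_mm': array([-181.7,  243.2,  225.8]), 'ty_yaw': np.float64(-51.98), 'spin': np.float64(13.02)}
```

```bash
for i in 1; do python3 -m crank '[[[-0.008,0.01,0.009,0],[-0.008,0.01,0.009,0],[-0.008,0.01,0.009,0],[-0.008,0.01,0.009,0],[-0.008,0.01,0.009,0],[-0.008,0.01,0.009,0],[-0.008,0.01,0.009,0],[-0.008,0.01,0.009,0]]]' >/dev/null;python3 o.py; done; python3 -m crank '[[[-0.008,0.01,0.009,0],[-0.008,0.01,0.009,0],[-0.008,0.01,0.009,0],[-0.008,0.01,0.009,0],[-0.008,0.01,0.009,0],[-0.008,0.01,0.009,0],[-0.008,0.01,0.009,0],[-0.008,0.01,0.009,0]]]' >/dev/null;python3 -c "
from h import *
s=st();print(need(s,[602,212,250],-65))"
```

```text
t 22.3 pos [586.6 422.3 393.4] yaw -51.1 z [ 0.013 -0.035 -0.999] F [0.2 0.4 1. ] M [ 0.08  0.04 -0.  ] gap 72.4 j6 -1.48
[-0.895  0.571  0.369  0.997 -0.16   1.613 -1.478]
t 22.97 pos [583.  313.2 319.5] yaw -50.8 z [ 0.009 -0.037 -0.999] F [-0.2 -0.1  0.9] M [0.02 0.03 0.02] gap 72.1 j6 -1.35
{'dtool_mm': array([-48. ,  88. ,  73.4]), 'ty_yaw': np.float64(-50.8), 'spin': np.float64(14.2)}
```

```bash
python3 -m crank '[[[-0.006,0.011,0.009,0],[-0.006,0.011,0.009,0],[-0.006,0.011,0.009,0],[-0.006,0.011,0.009,0],[-0.006,0.011,0.009,0],[-0.006,0.011,0.009,0],[-0.006,0.01,0.009,0],[-0.004,0.008,0.006,0]]]' >/dev/null;python3 -m crank '[[[0,0,0,4],[0,0,0,4],[0,0,0,4],[0,0,0,2],[0,0,0,0]]]' >/dev/null; python3 -c "
from h import *
s=st();im=capture('wrist');save(im,'w8.png');c=cam('wrist',s);print(need(s,[602,212,250],-65))
m=(im.max(2)<75).astype(np.uint8)[80:330,190:370];n,l,a,ce=cv2.connectedComponentsWithStats(m);i=1+a[1:,4].argmax()
cn=cv2.findContours((l==i).astype(np.uint8),cv2.RETR_EXTERNAL,cv2.CHAIN_APPROX_NONE)[0][0]
(u,v),rad=cv2.minEnclosingCircle(cn);print(a[i],u+190,v+80,rad,onz(c,(u+190,v+80),169).round(1))
"
```

```text
t 24.05 pos [598.3 204.3 245.1] yaw -65.5 z [ 0.002 -0.041 -0.999] F [-0.4  0.4 -0.5] M [ 0.05 -0.07 -0.02] gap 72.1 j6 -1.41
{'dtool_mm': array([ 6.4, -5.3, -5.2]), 'ty_yaw': np.float64(-65.5), 'spin': np.float64(-0.5)}
[  26   85   80   86 4458] 255.5 207.5 42.52656173706055 [602.3 216.9 169. ]
```

View pics/w8.png

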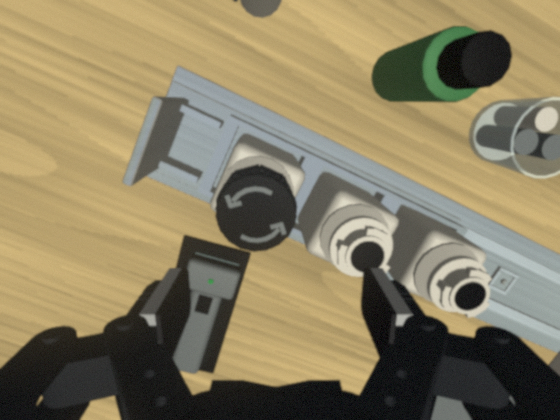

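Cap 1 is at (255,207), which puts it at about (602,216). Necks 2 and 3 are open.

```bash
python3 -m crank '[[[0.004,-0.004,0.01,0],[0.003,-0.003,0.012,0],[0,0,0.012,0],[0,0,0.012,0],[0,0,0.012,0],[0,0,0.01,0],[0,0,0.006,0],[0,0,0,0]]]' >/dev/null; python3 -c "
from h import *
s=st();print(need(s,[601.5,215,144],-65))"
```

```text
t 24.77 pos [601.6 213.8 160.2] yaw -64.7 z [-0.    -0.041 -0.999] F [ 0.2 -0.4 -0.7] M [ 0.   -0.01  0.01] gap 72.7 j6 -1.39
{'dtool_mm': array([ 0.8, -1.7, 16.2]), 'ty_yaw': np.float64(-64.73), 'spin': np.float64(0.27)}
```

```bash
python3 -m crank '[[[0.001,-0.002,0.008,0],[0,0,0.006,0],[0,0,0.002,0],[0,0,0,0]]]' >/dev/null; python3 o.py; python3 -m crank '[[[0,0,0,0],[0,0,0,0],[0,0,0,0],[0,0,0,0],[0,0,0,0],[0,0,0,0]]]' 0 100;python3 -c "
from h import *
s=st();save(capture('wrist'),'w9.png')"
```

```text
t 25.1 pos [601.9 216.1 142.4] yaw -64.7 z [ 0.    -0.041 -0.999] F [ 0.3  0.1 -0.2] M [ 0.07 -0.   -0.03] gap 72.6 j6 -1.38
[-0.709  0.565  0.397  1.649 -0.204  0.988 -1.382]
time: 25.6
eef_pos: [602.2, 216.1, 143.9]
ee_rot: [0.02, 0.976, 0.219, -0.004]
ft_force: [-0.0, -0.6, -3.0]
finger_gap: 50.0
t 25.6 pos [602.2 216.1 143.9] yaw -64.7 z [ 0.001 -0.04  -0.999] F [-0.  -0.6 -3. ] M [-0.06 -0.07 -0.03] gap 50.0 j6 -1.38
```

View pics/w9.png

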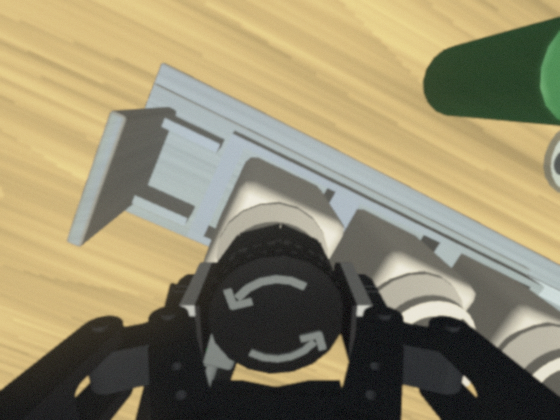

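```bash
python3 -m crank '[[[0,0,0.003,0],[0,0,0.003,0],[0,0,0.003,0],[0,0,0.003,0]]]' >/dev/null;python3 o.py; python3 -m crank '[[[0,0,0.002,-4],[0,0,0.0025,-7],[0,0,0.0025,-7],[0,0,0.0025,-7]]]' >/dev/null;python3 o.py
```

```text
t 25.98 pos [604.4 216.4 139.3] yaw -64.7 z [ 0.007 -0.035 -0.999] F [-11.4  -2.3  34.4] M [-0.73  2.82  0.01] gap 50.5 j6 -1.38
[-0.706  0.567  0.394  1.653 -0.209  0.974 -1.377]
t 26.32 pos [607.  217.1 139.3] yaw -39.2 z [ 0.015 -0.03  -0.999] F [-10.4  -1.4  24.7] M [-0.29  2.48 -0.39] gap 50.1 j6 -1.0
[-0.626  0.554  0.274  1.648 -0.134  0.959 -0.999]
```

```bash
python3 -m crank '[[[-0.001,-0.002,0.003,-7],[-0.001,-0.002,0.003,-7],[-0.001,-0.002,0.003,-7],[0,-0.002,0.003,-7]]]' >/dev/null;python3 o.py; python3 -m crank '[[[0,-0.002,0.003,-7],[0,-0.001,0.003,-7],[0,-0.001,0.003,-4]]]' >/dev/null;python3 o.py
```

```text
t 26.65 pos [604.8 218.1 139.1] yaw -10.6 z [ 0.03  -0.023 -0.999] F [-6.8 -4.5 22.3] M [-1.    1.55 -0.31] gap 49.8 j6 -0.58
[-0.544  0.535  0.142  1.661 -0.048  0.932 -0.579]
t 26.9 pos [604.2 218.2 139.3] yaw 8.1 z [ 0.039 -0.019 -0.999] F [-9.4 -2.6 22.8] M [-0.56  2.01 -0.34] gap 50.0 j6 -0.3
[-0.488  0.528  0.057  1.667  0.007  0.92  -0.302]
```

```bash
python3 -m crank '[[[0,-0.001,-0.005,0],[0,0,-0.008,0],[0,0,-0.01,0],[0,0,-0.01,0]]]' >/dev/null;python3 o.py; python3 -m crank '[[[0,0,-0.012,0],[0,0,-0.012,0],[0,0,-0.012,0]]]' >/dev/null;python3 -c "
from h import *
s=st();im=capture('wrist');save(im,'w10.png')"
```

```text
t 27.23 pos [602.3 217.9 175.2] yaw 8.3 z [ 0.041 -0.018 -0.999] F [-1.5  0.4 -0.4] M [ 0.01 -0.01  0.02] gap 50.1 j6 -0.3
[-0.49   0.488  0.059  1.636  0.007  0.989 -0.298]
t 27.48 pos [600.9 218.6 213.8] yaw 8.2 z [ 0.041 -0.018 -0.999] F [-0.4  0.3 -1.4] M [0.05 0.04 0.03] gap 50.2 j6 -0.3
```

View pics/w10.png

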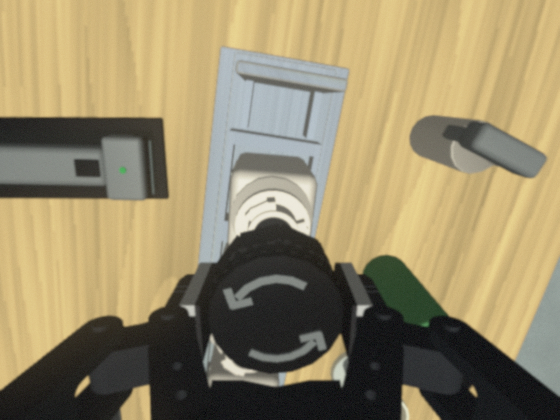

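Cap 1 is off and bottle 1 is standing. I'll carry this cap to the dish using slower rows.

```bash
python3 -m crank '[[[-0.003,-0.016,-0.004,0],[-0.003,-0.016,-0.004,0],[-0.003,-0.016,-0.004,0],[-0.003,-0.016,-0.004,0],[-0.003,-0.016,0,0],[-0.003,-0.016,0,0],[-0.003,-0.016,0,0],[-0.003,-0.016,0,0]]]' >/dev/null;python3 o.py; python3 -m crank '[[[-0.01,-0.016,0,0],[-0.014,-0.012,0,0],[-0.016,-0.01,0,0],[-0.018,0,0,0],[-0.018,0,0,0],[-0.018,0,0,0],[-0.018,0,0,0],[-0.018,0,0,0]]]' >/dev/null;python3 o.py; python3 -m crank '[[[-0.01,0,0,6],[-0.01,0.001,0,6],[-0.01,0.002,0,6],[-0.01,0.003,0,6],[-0.01,0.004,0,6],[-0.01,0.005,0,6],[-0.01,0.006,0,6],[-0.01,0.007,0,6]]]' >/dev/null;python3 o.py
```

```text
t 28.2 pos [477.5 178.  230.2] yaw 8.1 z [ 0.051 -0.014 -0.999] F [-0.1 -0.4 -0.3] M [-0.    0.12  0.  ] gap 50.0 j6 -0.36
[-0.525  0.223  0.045  1.889  0.031  0.991 -0.358]
t 28.87 pos [452.9  42.7 232. ] yaw 8.4 z [ 0.052 -0.011 -0.999] F [-0.4  0.3 -0.6] M [ 0.02  0.01 -0.04] gap 50.0 j6 -0.07
[-0.346  0.122  0.13   2.013  0.007  0.958 -0.075]
t 29.53 pos [461.7 -49.8 235. ] yaw -41.9 z [ 0.056 -0.011 -0.998] F [-0.1  0.1  0.1] M [0.05 0.04 0.02] gap 49.8 j6 -0.7
[-0.28   0.128  0.297  2.005 -0.033  0.959 -0.699]
```

```bash
python3 -m crank '[[[-0.014,0.011,0,6],[-0.014,0.011,0,6],[-0.014,0.011,0,6],[-0.012,0.01,0,6],[-0.012,0.01,0,6],[-0.01,0.01,0,6],[-0.008,0.01,0,6],[0,0,0,0]]]' >/dev/null;python3 -c "
from h import *
s=st();print(need(s,[404,-165,14],-85));save(capture('top'),'t3.png')"
```

```text
t 30.2 pos [ 426.2 -161.5  235.6] yaw -86.7 z [ 0.06  -0.011 -0.998] F [ 0.5  0.1 -0.7] M [ 0.01  0.11 -0.05] gap 49.8 j6 -1.18
{'dtool_mm': array([-35.5,  -1.1, 219.9]), 'ty_yaw': np.float64(-86.69), 'spin': np.float64(-1.69)}
```

View pics/t3.png

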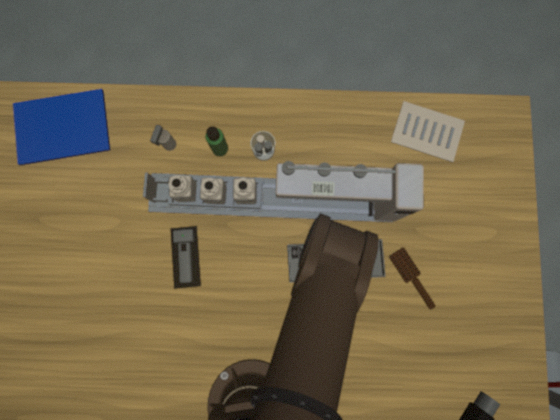

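The dish hasn't moved and all three necks are open. I'll lower the cap.

```bash
python3 -m crank '[[[-0.003,0,0.016,-1.5],[-0.003,0,0.016,0],[-0.003,0,0.016,0],[-0.003,0,0.016,0],[-0.003,0,0.016,0],[-0.003,0,0.016,0],[-0.003,0,0.016,0],[-0.003,0,0.016,0]]]' >/dev/null;python3 o.py;python3 -m crank '[[[-0.003,0,0.016,0],[-0.003,0,0.014,0],[-0.002,0,0.012,0],[-0.002,0,0.01,0],[0,0,0.01,0],[0,0,0,0]]]' >/dev/null;python3 -c "
from h import *
s=st();print(need(s,[404,-165,14],-85));save(capture('wrist'),'w11.png')"
```

```text
t 30.92 pos [ 420.2 -157.4  105.6] yaw -82.5 z [ 0.074 -0.009 -0.997] F [ 0.7  0.8 -0.4] M [0.09 0.09 0.05] gap 50.0 j6 -0.95
[-0.086  0.291  0.409  2.221 -0.23   0.59  -0.948]
t 31.42 pos [ 417.6 -152.4   37.1] yaw -80.7 z [ 0.072 -0.005 -0.997] F [-0.8 -1.   0.2] M [-0.01  0.06  0.03] gap 50.2 j6 -0.82
{'dtool_mm': array([-17.1,   9.8,  22.2]), 'ty_yaw': np.float64(-80.68), 'spin': np.float64(4.32)}
```

View pics/w11.png

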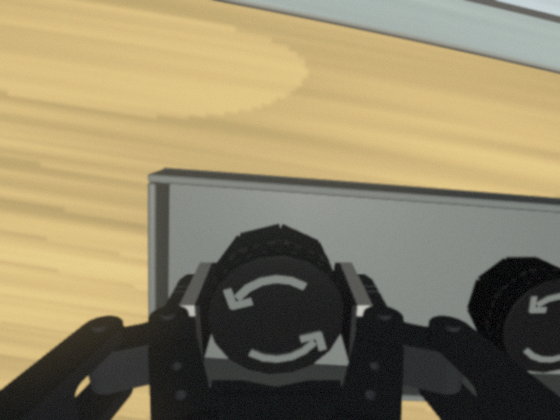

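```bash
python3 -m crank '[[[-0.007,0.008,0,4],[-0.007,0.008,0,0],[-0.002,0,0.01,0],[-0.001,0,0.01,0],[0,0,0.003,0],[0,0,0,0]]]' >/dev/null;python3 -c "
from h import *
s=st();print(need(s,[404,-168,14],-85));save(capture('wrist'),'w12.png')"
```

```text
t 31.97 pos [ 407.1 -172.8   16.9] yaw -85.4 z [ 0.08  -0.006 -0.997] F [ 0.  -0.3 -0.6] M [ 0.02  0.04 -0.01] gap 50.2 j6 -0.79
{'dtool_mm': array([-2.9, -5. ,  2.6]), 'ty_yaw': np.float64(-85.36), 'spin': np.float64(-0.36)}
```

View pics/w12.png

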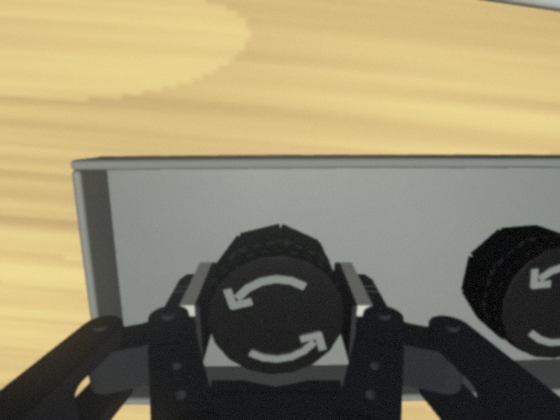

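```bash
python3 -m crank '[[[0,0,0.003,0],[0,0,0,0]]]' >/dev/null; python3 -m crank '[[[0,0,0,0],[0,0,0,0],[0,0,0,0],[0,0,0,0]]]' 0.8; python3 -m crank '[[[0,0,-0.01,0],[0,0,-0.016,0],[0,0,-0.02,0],[0,0,-0.02,0],[0,0,-0.02,0],[0,0,-0.02,0],[0,0,-0.02,0],[0,0,-0.02,0]]]' >/dev/null;python3 -m crank '[[[0,0,-0.02,0],[0,0,-0.02,0],[0,0,-0.02,0],[0,0,-0.02,0],[0,0,-0.02,0],[0,0,-0.01,0]]]' >/dev/null;python3 -c "
from h import *
s=st();save(capture('wrist'),'w13.png')"
```

```text
time: 32.52
eef_pos: [409.1, -173.0, 16.0]
ee_rot: [0.005, 0.998, 0.04, 0.041]
ft_force: [0.2, 0.0, 0.3]
finger_gap: 68.1
t 33.68 pos [ 383.  -170.7  281.5] yaw -85.5 z [ 0.076 -0.005 -0.997] F [ 0.7 -0.7 -0.1] M [-0.02  0.05 -0.03] gap 68.4 j6 -1.18
```

View pics/w13.png

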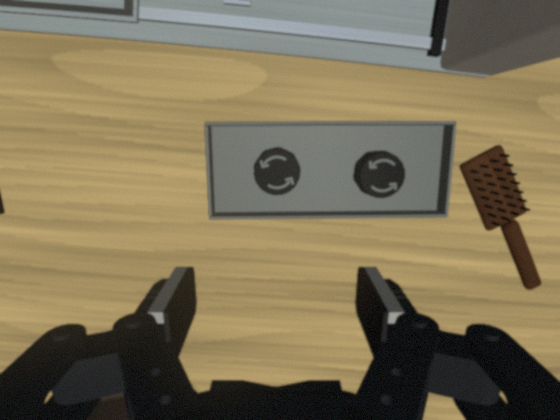

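Both caps lie flat in the dish at (277,171) and (380,174). Next I go to the push plate with the gripper shut.

```bash
for i in 1; do python3 -m crank '[[[0.008,-0.02,0,0],[0.008,-0.02,0,0],[0.008,-0.02,0,0],[0.008,-0.02,0,0],[0.008,-0.02,0,0],[0.008,-0.02,0,0],[0.008,-0.02,0,0],[0.008,-0.02,0,0]]]' 0 40 >/dev/null; python3 o.py; done; python3 -m crank '[[[0.008,-0.02,0,0],[0.008,-0.02,0,0],[0.008,-0.02,0,0],[0.008,-0.02,0,0],[0.008,-0.02,0,0],[0.008,-0.02,0,0],[0.008,-0.02,0,0],[0.008,-0.02,0,0]]]' >/dev/null; python3 o.py;python3 -m crank '[[[0.008,-0.02,0,0],[0.008,-0.02,0,0],[0.008,-0.02,0,0],[0.008,-0.02,0,0],[0.008,-0.02,0,0],[0.008,-0.02,0,0],[0.008,-0.02,0,0],[0.008,-0.02,0,0]]]' >/dev/null;python3 -c "
from h import *
s=st();save(capture('wrist'),'w14.png')"
```

```text
t 34.4 pos [434.1  -4.3 284.5] yaw -86.1 z [ 0.079 -0.005 -0.997] F [ 0.7 -0.6 -0.5] M [-0.02 -0.    0.01] gap -0.1 j6 -1.63
[-0.377  0.009  0.255  1.998  0.015  1.057 -1.63 ]
t 35.07 pos [485.4 167.8 282.2] yaw -86.1 z [ 0.073 -0.006 -0.997] F [-0.  -0.6 -1. ] M [-0.03  0.04  0.04] gap -0.2 j6 -1.96
[-0.57   0.168  0.124  1.826  0.019  1.086 -1.958]
t 35.73 pos [537.3 339.  277.2] yaw -86.0 z [ 0.064 -0.01  -0.998] F [ 0.6 -0.4 -0.5] M [ 0.03  0.05 -0.  ] gap 0.3 j6 -2.16
```

View pics/w14.png

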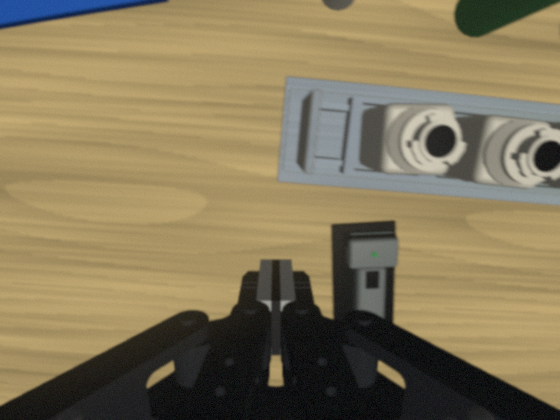

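```bash
python3 - <<'E'
from h import *
s=telemetry.get_state();c=cam('wrist',s)
for p in [(310,92),(304,170),(321,93),(315,172)]: print(p,onz(c,p,122).round(1))
for p in [(438,141),(546,156)]: print(p,onz(c,p,153).round(1))
for p in [(372,235),(396,230),(348,232)]: print(p,onz(c,p,25).round(1))
im=cv2.imread('pics/w14.png');cv2.imwrite('pics/w14c.png',cv2.resize(im[60:330,270:480],None,fx=2.2,fy=2.2))
E
python3 -m crank '[[[0,0,0,-7],[0,0,0,-7],[0,0,0,-7],[0,0,0,-7],[0,0,0,-7],[0,0,0,-7],[0,0,0,-7],[0,0,0,0]]]' >/dev/null;python3 -m crank '[[[0,0,0,-7],[0,0,0,-7],[0,0,0,-7],[0,0,0,-7],[0,0,0,-7],[0,0,0,-3],[0,0,0,0]]]' >/dev/null;python3 -c "
from h import *
s=st();save(capture('wrist'),'w15.png')"
```

```text
(310, 92) [633.  320.6 122. ]
(304, 170) [569.2 319.7 122. ]
(321, 93) [632.9 311.5 122. ]
(315, 172) [568.2 310.2 122. ]
(438, 141) [601.9 222.8 153. ]
(546, 156) [597.6 134.5 153. ]
(372, 235) [488.8 222.7  25. ]
(396, 230) [496.8 195.   25. ]
(348, 232) [490.5 251.6  25. ]
t 37.03 pos [532.1 344.1 262.1] yaw 2.7 z [ 0.048 -0.017 -0.999] F [-0.4 -1.3 -0.2] M [-0.02  0.06 -0.01] gap 0.1 j6 -0.75
```

View pics/w14c.png

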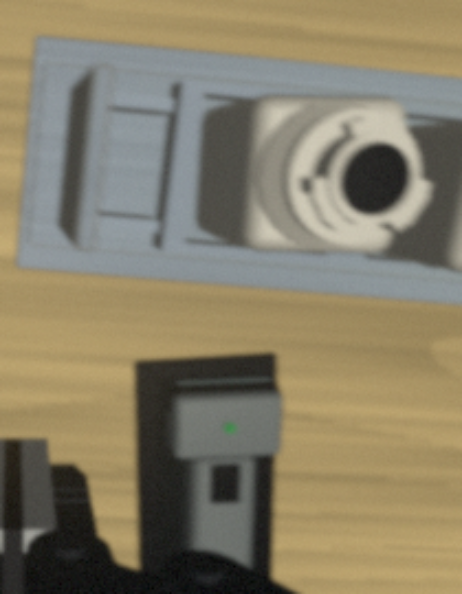

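View pics/w15.png

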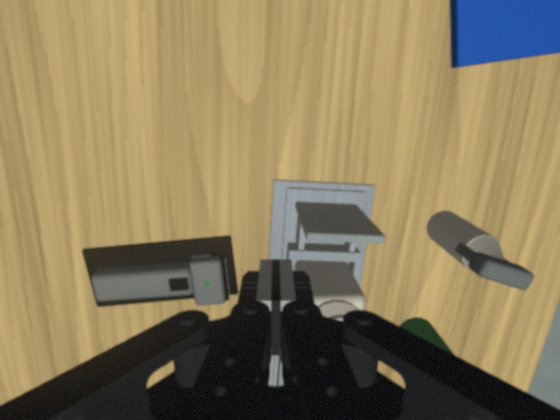

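The scanner has been knocked towards −y, partly off its pad; I'll deal with that later. The push plate's outer face is at y≈317 and its centre at x≈601. I'll move beside it and descend.

```bash
python3 -m crank '[[[0.005,0.014,0,0],[0.005,0.014,0,0],[0.004,0.014,0,0],[0.004,0.014,0,0],[0.004,0.012,0,0],[0,0,0,0]]]' >/dev/null; python3 o.py;python3 -m crank '[[[0,0,0.015,0],[0,0,0.015,0],[0,0,0.015,0],[0,0,0.015,0],[0,0,0.015,0],[0,0,0.015,0],[0,0,0.015,0],[0,0,0.015,0]]]' >/dev/null; python3 -c "
from h import *
s=st();print(need(s,[600,360,88],0))"
```

```text
t 37.58 pos [600.4 368.5 263. ] yaw 0.8 z [ 0.046 -0.019 -0.999] F [ 0.  -0.4 -0.3] M [0.01 0.13 0.01] gap 0.3 j6 -0.74
[-0.52   0.544 -0.216  1.32   0.163  1.268 -0.738]
t 38.25 pos [603.3 367.3 140.8] yaw -0.9 z [ 0.049 -0.016 -0.999] F [-0.3  0.4 -0.5] M [-0.01  0.06 -0.05] gap 0.3 j6 -0.8
{'dtool_mm': array([-6.6, -5.8, 52.6]), 'ty_yaw': np.float64(-0.91), 'spin': np.float64(-0.91)}
```

```bash
python3 -m crank '[[[-0.001,-0.001,0.012,0],[-0.001,-0.001,0.012,0],[-0.001,-0.001,0.012,0],[-0.001,-0.001,0.01,0],[0,-0.001,0.003,0],[0,0,0,0]]]' >/dev/null; python3 -c "
from h import *
s=st();print(need(s,[600,330,88],0));save(capture('wrist'),'w16.png')"
```

```text
t 38.75 pos [594.6 359.9  84.6] yaw -1.9 z [ 0.042 -0.021 -0.999] F [ 0.2 -0.6  0.7] M [0.05 0.08 0.03] gap 0.1 j6 -0.83
{'dtool_mm': array([-29.7,   6.5,  -2.6]), 'ty_yaw': np.float64(-1.91), 'spin': np.float64(-1.91)}
```

View pics/w16.png

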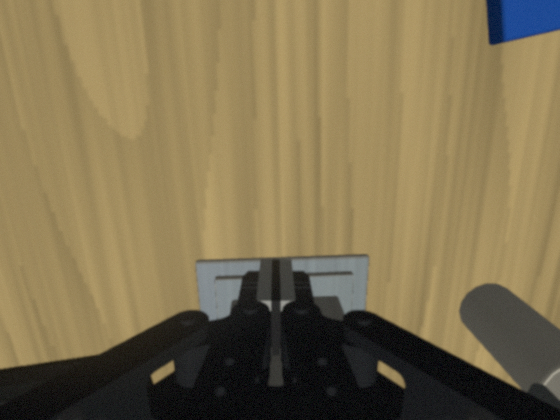

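```bash
python3 -m crank '[[[-0.008,0.003,0,0],[-0.008,0.002,0,0],[-0.008,0.001,0,0],[-0.006,0,0,0]]]' >/dev/null; python3 o.py; python3 -m crank '[[[-0.006,0,0,0],[-0.006,0,0,0],[-0.006,0,0,0],[-0.006,0,0,0]]]' >/dev/null; python3 o.py
```

```text
t 39.13 pos [601.1 329.6  88.4] yaw -1.9 z [ 0.045 -0.018 -0.999] F [-0.4 -0.9  0.5] M [ 0.01  0.   -0.02] gap 0.0 j6 -0.79
[-0.478  0.656 -0.194  1.577  0.203  0.901 -0.79 ]
t 39.47 pos [601.  303.4  90.2] yaw -2.0 z [ 0.047 -0.015 -0.999] F [-0.   1.3 -1.6] M [ 0.44 -0.02  0.01] gap -0.2 j6 -0.76
[-0.44   0.635 -0.197  1.614  0.202  0.881 -0.76 ]
```

Contact made. Now I push.

```bash
python3 -m crank '[[[-0.008,0,0,0],[-0.01,0,0,0],[-0.01,0,0,0],[-0.01,0,0,0],[-0.01,0,0,0],[-0.01,0,0,0],[-0.01,0,0,0],[-0.01,0,0,0]]]' >/dev/null; python3 -c "
from h import *
st();save(capture('top'),'t4.png')"
```

```text
t 40.13 pos [598.3 218.2  91.6] yaw -1.9 z [ 0.049 -0.014 -0.999] F [ 1.6  2.3 -1.4] M [ 0.44 -0.11  0.05] gap -0.1 j6 -0.65
```

View pics/t4.png

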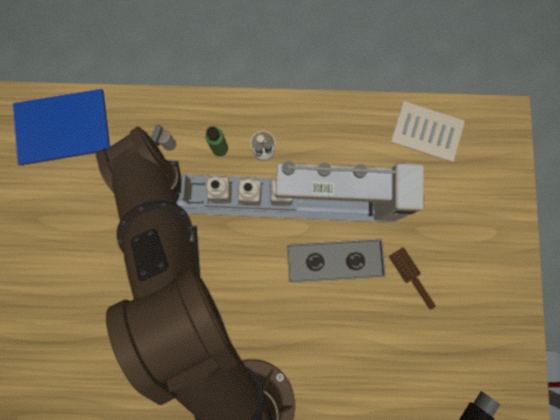

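The bottles are passing under the head upright, so I continue.

```bash
python3 -m crank '[[[-0.01,0,0.001,0],[-0.01,0,0,0],[-0.01,0,0,0],[-0.01,0,0.001,0],[-0.01,0,0,0],[-0.01,0,0,0],[-0.01,0,0,0],[-0.01,0,0,0]]]' >/dev/null; python3 o.py; python3 -m crank '[[[-0.01,0.001,0.001,0],[-0.01,0,0,0],[-0.01,0,0,0],[-0.01,0,0,0],[-0.01,0,0,0],[-0.01,0,0,0],[-0.01,0,0,0],[-0.008,0,0,0]]]' >/dev/null; python3 o.py
```

```text
t 40.85 pos [595.6 129.4  91. ] yaw -1.9 z [ 0.05  -0.014 -0.999] F [ 1.1  2.3 -0.8] M [ 0.52 -0.23  0.04] gap -0.1 j6 -0.52
[-0.172  0.543 -0.209  1.793  0.195  0.783 -0.52 ]
t 41.52 pos [593.4  41.8  90.9] yaw -2.0 z [ 0.049 -0.014 -0.999] F [1.4 0.9 0.1] M [ 0.29 -0.14  0.02] gap -0.2 j6 -0.37
[-0.023  0.523 -0.212  1.832  0.188  0.76  -0.374]
```

```bash
python3 -m crank '[[[-0.008,0.001,0,0],[-0.008,0,0,0],[-0.006,0,0,0],[-0.005,0,0,0]]]' >/dev/null; python3 o.py; python3 -m crank '[[[-0.004,0,0,0],[-0.004,0,0,0]]]' >/dev/null; python3 o.py
```

```text
t 41.85 pos [592.9  23.8  91.2] yaw -1.6 z [ 0.05  -0.    -0.999] F [ 0.9 17.  -5.9] M [ 3.6  -0.11  0.26] gap -0.1 j6 -0.32
[ 0.027  0.521 -0.225  1.836  0.175  0.754 -0.319]
t 42.02 pos [592.9  24.   91.3] yaw -1.1 z [ 0.051  0.01  -0.999] F [ 1.6 13.4 -1.5] M [ 2.64 -0.02  0.15] gap -0.1 j6 -0.3
[ 0.039  0.521 -0.234  1.837  0.168  0.75  -0.302]
```

```bash
python3 -c "
from h import *
a=capture('top');b=capture('scene');st()
cv2.imwrite('pics/t5.png',cv2.cvtColor(np.vstack([cv2.resize(a[140:300,140:440],None,fx=2,fy=2),cv2.resize(b[140:300,140:440],None,fx=2,fy=2)])[:,:,:],cv2.COLOR_RGB2BGR)[:600])"
```

```text
t 42.12 pos [592.9  24.   91.3] yaw -1.2 z [ 0.051  0.01  -0.999] F [ 1.9 13.5 -1.5] M [ 2.71 -0.07  0.1 ] gap -0.0 j6 -0.3
```

View pics/t5.png

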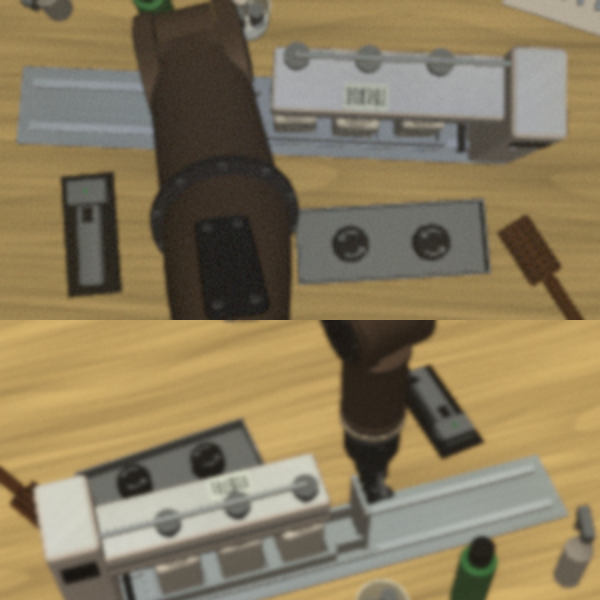

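Run:
```python
from h import *
ct=cam("top");cs=cam("scene")
for p in [(275,130),(316,130),(334,132),(377,134),(396,134),(441,136)]:
    print(onz(ct,(140+p[0]/2,140+p[1]/2),114).round(1))
# initial t1 image same features: plate, bottle shoulders
f=lambda x,y:(x/2.5+130,y/2.5+140)
for p in [(100,157),(152,157),(178,156),(233,157),(258,158),(312,160)]: print('init',onz(ct,f(*p),114).round(1))
# scene plate top corners now
for p in [(355,480),(370,512)]: print('plate',onz(cs,(140+p[0]/2,140+(p[1]-320)/2),122).round(1))
s=lambda x,y:(x/2.7+150,y/2.7+150)
for p in [(712,120),(736,160)]: print('plate init',onz(cs,s(*p),122).round(1))
```

```text
[553.2 -58.8 114. ]
[ 554.8 -115.3  114. ]
[ 552.7 -140.2  114. ]
[ 551.5 -199.5  114. ]
[ 552.2 -225.7  114. ]
[ 551.1 -287.8  114. ]
init [551.3 238.  114. ]
init [552.9 180.6 114. ]
init [554.8 151.9 114. ]
init [555.3  91.2 114. ]
init [554.9  63.6 114. ]
init [554.3   3.9 114. ]
plate [576.    8.8 122. ]
plate [632.5  11.1 122. ]
plate init [577.4 308.9 122. ]
plate init [633.6 310.4 122. ]
```

```bash
python3 -m crank '[[[-0.006,0,0,0],[-0.006,0,0,0],[-0.006,0,0,0]]]' >/dev/null; python3 o.py
```

```text
t 42.37 pos [592.8  24.5  91.5] yaw -0.2 z [ 0.053  0.03  -0.998] F [ 0.3 18.1 -2.3] M [3.69 0.01 0.16] gap -0.1 j6 -0.27
[ 0.064  0.521 -0.252  1.839  0.152  0.744 -0.265]
```

It's at a solid stop (18 N, no movement), and the plate's displacement in the scene view is about 300 mm. I'll back off and look.

```bash
python3 -m crank '[[[0.008,0,0,0],[0.012,0,0,0],[0.015,0,0,0],[0.015,0,0,0],[0.015,0,0,0],[0.015,0,0,0],[0.01,0,-0.01,0]]]' >/dev/null; python3 o.py; python3 -m crank '[[[0,0,-0.015,0],[0,0,-0.018,0],[0,0,-0.018,0],[0,0,-0.018,0],[0,0,-0.018,0],[0,0,-0.018,0],[0,0,-0.018,0],[0,0,-0.018,0]]]' >/dev/null; python3 o.py; python3 -c "
from h import *
b=capture('scene');a=capture('top');save(b,'s6.png');save(a,'t6.png')
c=cam('scene')
save(cv2.resize(b[150:330,140:440],None,fx=2.6,fy=2.6),'s6c.png')"
```

```text
t 42.95 pos [590.6 112.7 102.3] yaw -0.5 z [ 0.048  0.024 -0.999] F [ 0.2  0.3 -0.4] M [ 0.03  0.11 -0.03] gap 0.0 j6 -0.43
[-0.097  0.518 -0.245  1.807  0.16   0.782 -0.427]
t 43.62 pos [580.7 110.6 252.4] yaw -0.4 z [ 0.043  0.017 -0.999] F [ 0.2  0.6 -0.1] M [-0.01  0.05 -0.  ] gap 0.0 j6 -0.38
[-0.077  0.355 -0.268  1.653  0.101  1.101 -0.377]
```

View pics/s6c.png

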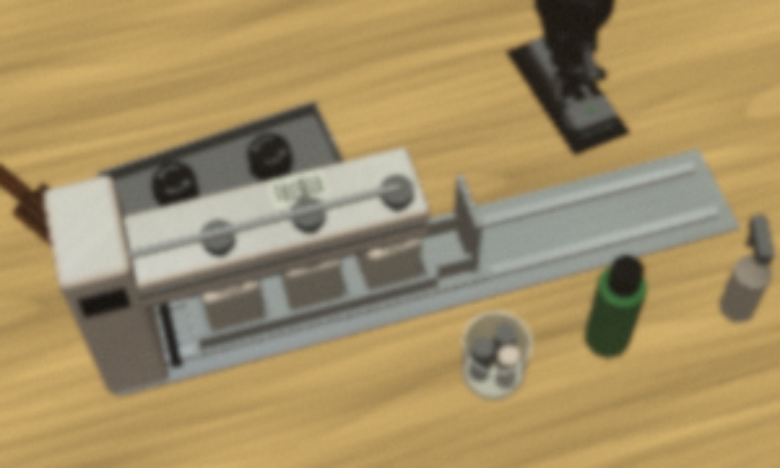

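View pics/t6.png

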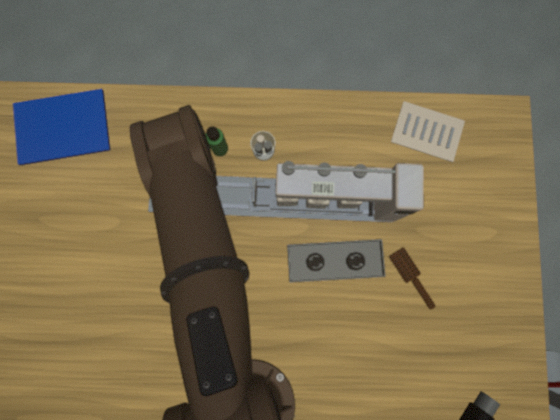

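Run:
```python
from h import *
a=cv2.imread('pics/scene0.png');b=cv2.imread('pics/s6.png')
A=cv2.resize(a[190:240,390:440],None,fx=7,fy=7,interpolation=cv2.INTER_CUBIC);B=cv2.resize(b[205:265,295:345],None,fx=7,fy=7,interpolation=cv2.INTER_CUBIC)
h=max(A.shape[0],B.shape[0]);A=cv2.copyMakeBorder(A,0,h-A.shape[0],0,20,0);B=cv2.copyMakeBorder(B,0,h-B.shape[0],0,0,0)
cv2.imwrite('pics/pl.png',np.hstack([A,B]))
```

```text
(no output)
```

View pics/pl.png

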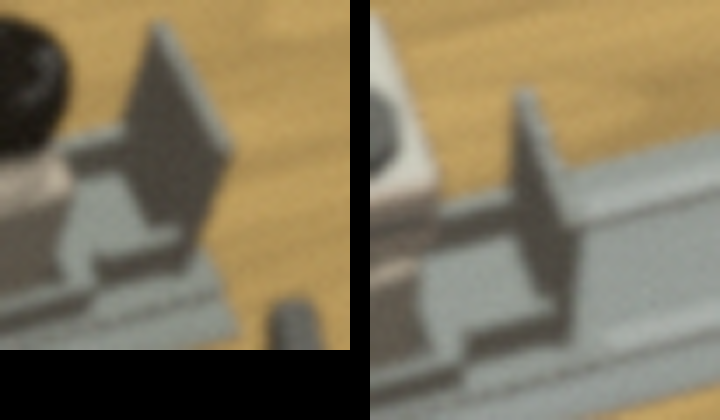

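Run:
```python
from h import *
c=cam('scene')
I=[onz(c,(390+x/7,190+y/7),122) for x,y in [(158,22),(228,152)]]
N=[onz(c,(295+x/7,205+y/7),122) for x,y in [(155,90),(204,226)]]
for i,n in zip(I,N): print(i.round(1),n.round(1),(i-n).round(1))
I=[onz(c,(390+x/7,190+y/7),35) for x,y in [(190,268),(97,280)]]
N=[onz(c,(295+x/7,205+y/7),35) for x,y in [(203,342),(100,358)]]
for i,n in zip(I,N): print(i.round(1),n.round(1),(i-n).round(1))
```

```text
[572.1 307.8 122. ] [568.8  10.3 122. ] [  3.3 297.5   0. ]
[641.4 306.5 122. ] [635.7   7.4 122. ] [  5.7 299.1   0. ]
[643.1 308.3  35. ] [640.   10.2  35. ] [  3.1 298.1   0. ]
[636.3 267.1  35. ] [634.1 -33.   35. ] [  2.2 300.2   0. ]
```

Plate travel measures about 299 mm, at a solid stop. Next, the scanner.

```bash
python3 -m crank '[[[0.011,-0.02,0,0],[0.011,-0.02,0,0],[0.011,-0.02,0,0],[0.011,-0.02,0,0],[0.011,-0.02,0,0],[0.011,-0.02,0,0],[0.011,-0.02,0,0],[0.011,-0.02,0,0]]]' 1 60 >/dev/null; python3 o.py;  python3 -m crank '[[[0,0,0,7],[0,0,0,7],[0,0,0,7],[0,0,0,7],[0,0,0,7],[0,0,0,7],[0,0,0,7],[0,0,0,7]]]' >/dev/null;  python3 -m crank '[[[0,0,0,7],[0,0,0,7],[0,0,0,7],[0,0,0,7],[0,0,0,6],[0,0,0,0]]]' >/dev/null;python3 -c "
from h import *
s=st();save(capture('wrist'),'w17.png')"
```

```text
t 44.38 pos [420.3 196.3 249.4] yaw -1.1 z [ 0.052  0.011 -0.999] F [-0.4  1.4 -0.6] M [0.04 0.04 0.02] gap 85.4 j6 -0.67
[-0.244  0.151 -0.363  1.938  0.087  1.015 -0.666]
t 45.55 pos [411.1 192.9 250.4] yaw -93.5 z [ 0.049  0.001 -0.999] F [ 0.5  0.6 -0.5] M [0.02 0.05 0.03] gap 85.5 j6 -2.26
```

View pics/w17.png

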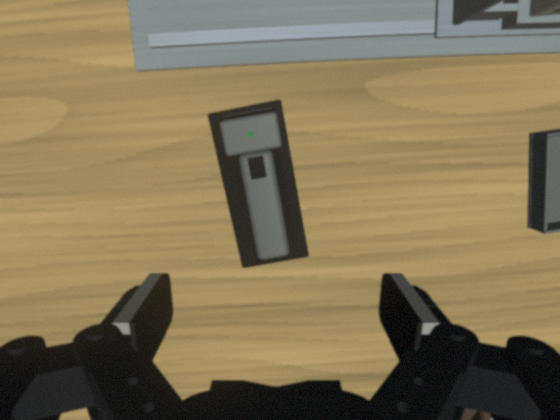

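In this view the pad corners are at (209,114), (281,100), (308,256) and (244,267), the scanner's head is at (250,133) and its handle end is at (273,257).

Run:
```python
from h import *
s=telemetry.get_state();c=cam('wrist',s)
im=cv2.imread('pics/w17.png')
cv2.imwrite('pics/w17c.png',cv2.resize(im[80:290,180:340],None,fx=3.5,fy=2.8,interpolation=cv2.INTER_CUBIC)[:600])
P=[onz(c,p,6) for p in [(209,114),(281,100),(308,256),(244,267)]]
for p in P: print('pad',p.round(1))
C=np.mean(P,0); d=(P[0]+P[1]-P[2]-P[3]);print('padc',C.round(1),np.degrees(np.arctan2(d[1],d[0])))
H=[onz(c,p,30) for p in [(241,155),(272,150),(257,260),(289,256)]]
for p in H: print('handle',p.round(1))
d=H[0]+H[1]-H[2]-H[3];print(np.mean(H,0).round(1),np.linalg.norm(d)/2,np.degrees(np.arctan2(d[1],d[0])))
```

```text
pad [491.9 260.    6. ]
pad [501.9 182.5   6. ]
pad [325.4 159.9   6. ]
pad [315.7 235.9   6. ]
padc [408.7 209.6   6. ] 7.532103160913818
handle [448.5 226.7  30. ]
handle [451.8 194.6  30. ]
handle [333. 218.  30.]
handle [335.8 182.6  30. ]
[392.3 205.5  30. ] 116.19180431409865 5.111539437168608
```

View pics/w17c.png

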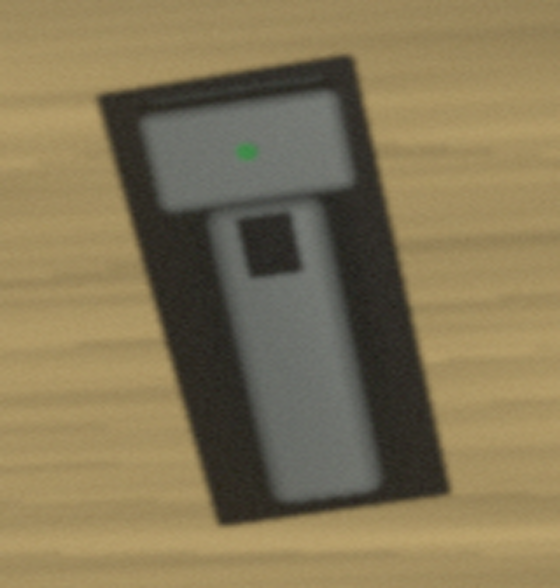

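```bash
python3 -m crank '[[[0,0,0.01,-6],[0,0,0.014,-5],[0,0,0.016,0],[0,0,0.016,0],[0,0,0.016,0],[0,0,0.016,0],[0,0,0.016,0],[0,0,0.016,0]]]' >/dev/null;python3 -c "
from h import *
s=st();print(need(s,[400.5,206,60],-83))"
```

```text
t 46.27 pos [419.5 193.1 130.2] yaw -79.5 z [ 0.057  0.003 -0.998] F [-0.5  0.3  0. ] M [-0.02  0.07 -0.01] gap 85.3 j6 -2.09
{'dtool_mm': array([-20.4, -16.6,  69. ]), 'ty_yaw': np.float64(-79.54), 'spin': np.float64(3.46)}
```

```bash
python3 -m crank '[[[-0.005,-0.005,0.012,2],[-0.005,-0.005,0.012,2],[-0.004,-0.004,0.012,0],[-0.003,-0.002,0.012,0],[-0.002,0,0.01,0],[0,0,0,0]]]' >/dev/null;python3 -c "
from h import *
s=st();print(need(s,[400.5,206,8],-83))
im=capture('wrist');save(im,'w18.png')"
```

```text
t 46.77 pos [399.8 204.6  65.9] yaw -82.3 z [ 0.053  0.    -0.999] F [-0.4 -0.3 -0.1] M [ 0.    0.06 -0.01] gap 85.3 j6 -2.24
{'dtool_mm': array([-2.2, -1.7, 57.8]), 'ty_yaw': np.float64(-82.26), 'spin': np.float64(0.74)}
```

View pics/w18.png

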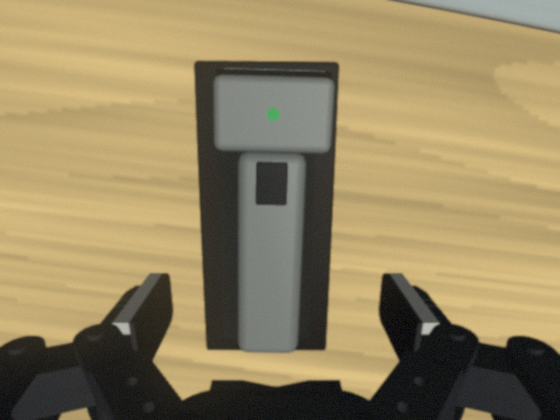

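```bash
python3 - <<'E'
from h import *
s=telemetry.get_state();c=cam('wrist',s)
for p in [(272,153),(268,350),(239,250),(302,250)]: print(onz(c,p,30).round(1))
for p in [(195,62),(338,64),(327,349),(207,349)]: print(onz(c,p,6).round(1))
E
python3 -m crank '[[[-0.001,-0.001,0.012,0],[-0.001,0,0.012,0],[-0.001,0,0.012,0],[0,0,0.01,0],[0,0,0.006,0],[0,0,0,0]]]' >/dev/null;python3 -c "
from h import *
s=st();print(need(s,[400.5,206,8],-83))"
```

```text
[451.2 213.   30. ]
[336.6 200.2  30. ]
[396.7 224.   30. ]
[401.2 189.7  30. ]
[493.2 261.4   6. ]
[502.7 183.1   6. ]
[325.7 159.2   6. ]
[315.3 238.9   6. ]
t 47.32 pos [404.5 206.8  17.2] yaw -81.6 z [ 0.061  0.004 -0.998] F [-0.6 -0.9  0.7] M [ 0.05  0.11 -0.02] gap 85.6 j6 -2.28
{'dtool_mm': array([-4.6,  0.1,  8.9]), 'ty_yaw': np.float64(-81.62), 'spin': np.float64(1.38)}
```

```bash
python3 -m crank '[[[-0.003,0,0.006,1],[-0.001,0,0.003,0],[0,0,0,0]]]' >/dev/null;python3 o.py; python3 -m crank '[[[0,0,0,0],[0,0,0,0],[0,0,0,0],[0,0,0,0],[0,0,0,0],[0,0,0,0],[0,0,0,0]]]' 0 60;python3 -c "
from h import *
s=st();save(capture('wrist'),'w19.png')"
```

```text
t 47.57 pos [402.  206.6   8.8] yaw -82.7 z [ 0.063  0.005 -0.998] F [-0.3 -0.3  0.2] M [-0.03  0.03 -0.  ] gap 85.4 j6 -2.31
[-0.52   0.485 -0.127  2.245  0.256  0.373 -2.311]
time: 48.15
eef_pos: [402.5, 206.9, 10.3]
ee_rot: [-0.001, 0.997, 0.064, 0.032]
ft_force: [-0.2, -0.5, -1.9]
finger_gap: 34.9
t 48.15 pos [402.5 206.9  10.3] yaw -82.6 z [ 0.065  0.006 -0.998] F [-0.2 -0.5 -1.9] M [ 0.03  0.06 -0.01] gap 34.9 j6 -2.31
```

View pics/w19.png

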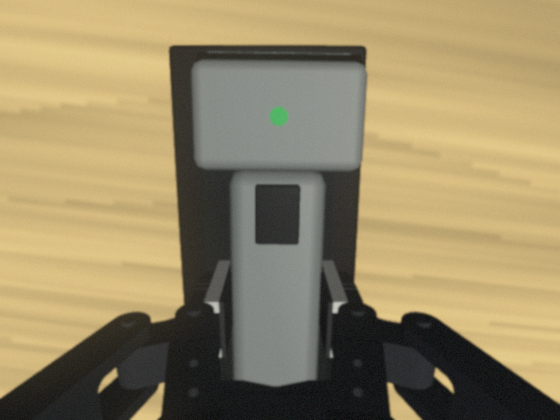

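The scanner is gripped squarely. I'll lift it and carry it to the label.

```bash
python3 -m crank '[[[0,0,-0.008,0],[0,0,-0.012,0],[0,0,-0.015,0],[0,0,-0.018,0],[0,0,-0.018,0],[0,0,-0.018,0],[0,0,-0.018,0],[0,0,-0.018,0]]]' >/dev/null;python3 o.py; python3 -m crank '[[[0,0,-0.018,0],[0,0,-0.018,0],[0,0,-0.018,0],[0,0,-0.018,0],[0,0,-0.018,0],[0,0,-0.018,0],[0,0,-0.018,0],[0,0,-0.01,0]]]' >/dev/null;python3 -c "
from h import *
s=st();print(need(s,[434,-171,276],-88));save(capture('wrist'),'w20.png')"
```

```text
t 48.87 pos [390.1 204.  139.4] yaw -82.6 z [ 0.055  0.    -0.998] F [-0.2  0.7 -2.3] M [ 0.03  0.07 -0.04] gap 35.0 j6 -2.19
[-0.442  0.239 -0.222  2.143  0.13   0.725 -2.192]
t 49.53 pos [377.6 202.1 287.4] yaw -82.4 z [ 0.055  0.001 -0.998] F [ 0.6 -0.2 -1.4] M [ 0.02  0.11 -0.02] gap 34.9 j6 -2.11
{'dtool_mm': array([  6. , 377.2,  14.1]), 'ty_yaw': np.float64(-82.44), 'spin': np.float64(5.56)}
```

View pics/w20.png

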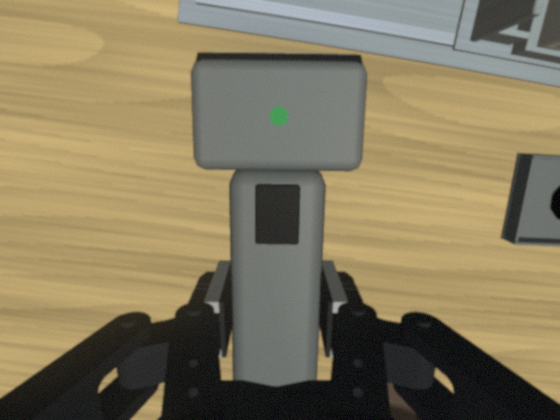

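```bash
python3 -m crank '[[[0,0.012,0,0],[0,0.016,0,0],[0,0.018,0,0],[0,0.018,0,0],[0,0.018,0,0],[0,0.018,0,0],[0,0.018,0,0],[0,0.018,0,0]]]' >/dev/null;python3 o.py; python3 -m crank '[[[0,0.018,0,0],[0,0.018,0,0],[0,0.018,0,0],[0,0.018,0,0],[0,0.018,0,0],[0,0.018,0,0],[0,0.018,0,0],[0,0.018,0,0]]]' >/dev/null;python3 -c "
from h import *
s=st();print(need(s,[434,-171,276],-88))"
```

```text
t 50.25 pos [391.9  65.6 289. ] yaw -81.9 z [ 0.055  0.005 -0.998] F [-0.1  0.7 -1.6] M [-0.01  0.09 -0.01] gap 34.8 j6 -1.74
[-0.242 -0.025 -0.068  2.018  0.012  1.095 -1.744]
t 50.92 pos [406.5 -84.3 286.4] yaw -81.8 z [ 0.048  0.006 -0.999] F [ 0.2 -1.  -1.2] M [-0.01  0.07  0.02] gap 34.8 j6 -1.34
{'dtool_mm': array([14.3, 89.8, 11.2]), 'ty_yaw': np.float64(-81.75), 'spin': np.float64(6.25)}
```

```bash
python3 -m crank '[[[0.002,0.016,0.002,2],[0.002,0.016,0.002,2],[0.002,0.016,0.002,2],[0.002,0.014,0.001,0],[0.002,0.01,0,0],[0.001,0.004,0,0],[0,0,0,0]]]' >/dev/null;python3 -c "
from h import *
s=st();print(need(s,[434,-171,276],-88));im=capture('wrist');save(im,'w21.png');save(capture('scene'),'s21.png')"
```

```text
t 51.5 pos [ 423.2 -168.3  277.1] yaw -89.0 z [ 0.045  0.006 -0.999] F [ 0.3  0.4 -0.9] M [ 0.04  0.11 -0.02] gap 34.9 j6 -1.24
{'dtool_mm': array([10.7,  2.9,  1.6]), 'ty_yaw': np.float64(-88.95), 'spin': np.float64(-0.95)}
```

View pics/w21.png

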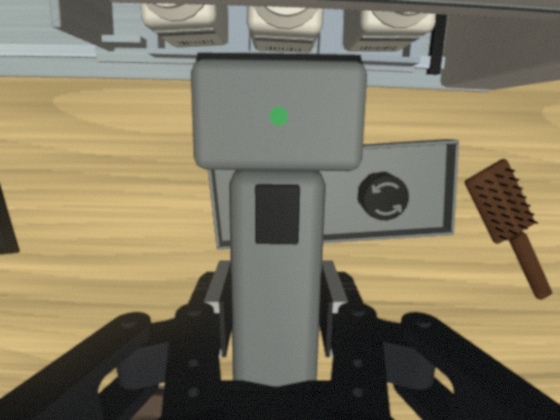

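View pics/s21.png

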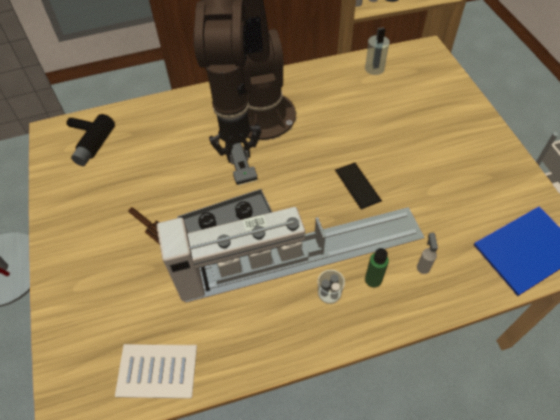

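```bash
cat > beam.py <<'E'
from h import *
# grasp calibration
G=np.array([402.5,206.9,10.3]);qG=[-0.001,0.997,0.064,0.032]
RG=R.from_quat([qG[1],qG[2],qG[3],qG[0]])
a=np.radians(7); Rs=R.from_euler('z',a)   # scanner orientation on pad
mid=np.array([400.,206.3,19.])
o=RG.inv().apply(mid-G); Rr=RG.inv()*Rs
def beam(s,L):
    r=rot(s);m=s["eef_pos"]+r.apply(o);rs=r*Rr
    w=m+rs.apply([85,0,-2]); z=rs.apply([.7071,0,-.7071]);y=rs.apply([0,1,0]);x=np.cross(y,z)
    d=np.array(L)-w
    print("mid",m.round(1),"sc x",rs.apply([1,0,0]).round(3),"label in beam",(d@x).round(1),(d@y).round(1),(d@z).round(1),"ang",np.degrees(np.arccos(-z[2])).round(1))
if __name__=="__main__":
    s=st()
    for L in [(588,-172,212),(583,-174,212)]: beam(s,L)
E
python3 beam.py
python3 - <<'E'
from h import *
ct=cam('top');cs=cam('scene')
t=cv2.imread('pics/t6.png');s=cv2.imread('pics/s21.png')
cv2.imwrite('pics/lab.png',np.hstack([cv2.resize(t[160:220,270:370],None,fx=4,fy=4),cv2.resize(s[190:250,200:300],None,fx=4,fy=4)]))
E
```

```text
t 51.6 pos [ 423.1 -167.   277.2] yaw -88.8 z [ 0.045  0.006 -0.999] F [-0.3  0.3 -1.3] M [0.04 0.07 0.04] gap 34.9 j6 -1.24
mid [ 420.7 -167.4  285.9] sc x [ 1.     0.014 -0.019] label in beam -10.6 -7.5 107.7 ang 43.9
mid [ 420.7 -167.4  285.9] sc x [ 1.     0.014 -0.019] label in beam -6.9 -9.4 104.2 ang 43.9
```

View pics/lab.png

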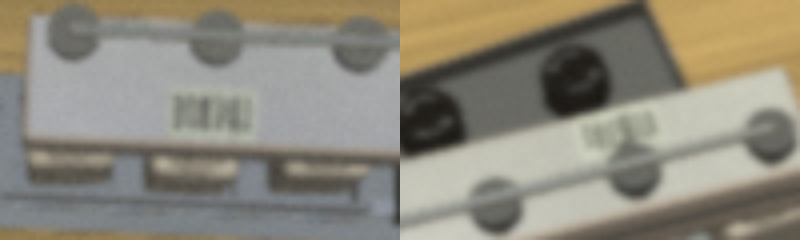

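```bash
python3 -m crank '[[[0.006,0.004,0,0],[0.005,0.003,0,0],[0,0,0,0],[0,0,0,0]]]' >/dev/null; python3 beam.py; python3 -m crank '[[[0,0,0,0],[0,0,0,0],[0,0,0,0],[0,0,0,0],[0,0,0,0],[0,0,0,0],[0,0,0,0],[0,0,0,0]]]' >/dev/null; python3 beam.py
```

```text
t 51.93 pos [ 435.9 -171.8  277.9] yaw -88.6 z [ 0.045  0.007 -0.999] F [ 0.5 -0.1 -1.4] M [ 0.01  0.05 -0.01] gap 34.7 j6 -1.22
mid [ 433.5 -172.2  286.7] sc x [ 1.     0.018 -0.019] label in beam -0.8 -3.1 99.4 ang 43.9
mid [ 433.5 -172.2  286.7] sc x [ 1.     0.018 -0.019] label in beam 2.9 -5.0 95.9 ang 43.9
t 52.6 pos [ 435.7 -170.8  278. ] yaw -88.5 z [ 0.045  0.008 -0.999] F [ 0.4  0.  -1.2] M [-0.03  0.03 -0.03] gap 34.7 j6 -1.22
mid [ 433.3 -171.2  286.8] sc x [ 1.     0.02  -0.019] label in beam -0.8 -4.4 99.6 ang 43.9
mid [ 433.3 -171.2  286.8] sc x [ 1.     0.02  -0.019] label in beam 2.8 -6.3 96.1 ang 43.9
```

```bash
python3 -m crank '[[[0,0.002,0,0],[0,0,0,0],[0,0,0,0],[0,0,0,0],[0,0,0,0],[0,0,0,0],[0,0,0,0],[0,0,0,0]]]' >/dev/null;python3 -m crank '[[[0,0,0,0],[0,0,0,0],[0,0,0,0],[0,0,0,0],[0,0,0,0],[0,0,0,0],[0,0,0,0],[0,0,0,0]]]' >/dev/null; python3 beam.py; python3 -c "
from h import *
a=capture('wrist');b=capture('scene')
print(a[105:128,268:292].reshape(-1,3).max(0), a[116,279])
save(cv2.resize(b[130:260,170:310],None,fx=4,fy=4,interpolation=cv2.INTER_CUBIC),'s22.png')"
```

```text
t 53.93 pos [ 435.7 -173.1  278. ] yaw -88.6 z [ 0.045  0.008 -0.999] F [-0.1  0.5 -1.7] M [0.01 0.12 0.06] gap 34.9 j6 -1.22
mid [ 433.3 -173.5  286.8] sc x [ 1.     0.019 -0.019] label in beam -0.8 -2.1 99.6 ang 43.9
mid [ 433.3 -173.5  286.8] sc x [ 1.     0.019 -0.019] label in beam 2.8 -4.0 96.1 ang 43.9
[134 173 135] [ 73 165  90]
```

View pics/s22.png

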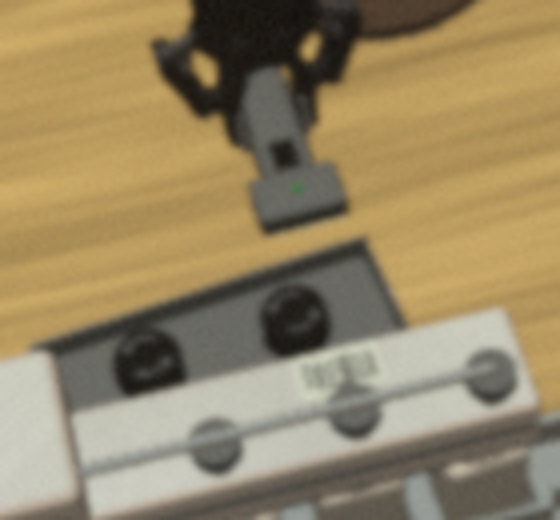

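Run:
```python
from h import *
cs=cam('scene');ct=cam('top')
for L in [(588,-172,212),(583,-174,212)]: print(proj(cs,L).round(1),proj(ct,L).round(1))
print(onz(cs,(255.5,222.5),212).round(1))
m=np.array([433.3,-173.5,286.8]);print('head mid top',proj(cs,m+[75,0,13]).round(1),'observed LED',(170+297/4,130+188/4))
# caps: scene vs truth, bias check
print('cap3 truth (601,37.5,171.5)',proj(cs,(601,37.5,171.5)).round(1),proj(ct,(601,37.5,171.5)).round(1))
```

```text
[254.8 222.3] [322.4 186.6]
[253.6 220.9] [323.1 188.6]
[ 589.3 -170.6  212. ]
head mid top [243.9 178.6] observed LED (244.25, 177.0)
cap3 truth (601,37.5,171.5) [331.2 214.6] [241.5 182.7]
```

The label position agrees between views and lies within 5 mm of the beam, and I held for about 2 s. Now I return the scanner to its pad.

```bash
python3 -m crank '[[[0,-0.012,0,-3],[0,-0.016,0,-3],[0,-0.018,0,0],[0,-0.018,0,0],[0,-0.018,0,0],[0,-0.018,0,0],[0,-0.018,0,0],[0,-0.018,0,0]]]' >/dev/null;python3 o.py; python3 -m crank '[[[0,-0.018,0,0],[0,-0.018,0,0],[0,-0.018,0,0],[0,-0.018,0,0],[0,-0.018,0,0],[0,-0.018,0,0],[0,-0.018,0,0],[0,-0.018,0,0]]]' >/dev/null;python3 -c "
from h import *
s=st();print(need(s,[404,207,270],-82.6))"
```

```text
t 54.7 pos [416.  -27.5 278.2] yaw -81.0 z [ 0.046  0.007 -0.999] F [-1.1 -0.3 -1.7] M [-0.02 -0.01  0.02] gap 34.8 j6 -1.47
[-0.135  0.016  0.077  2.005 -0.006  1.075 -1.468]
t 55.37 pos [382.2 132.2 278.7] yaw -78.8 z [ 0.048  0.008 -0.999] F [ 0.8  0.8 -1.3] M [-0.04  0.09 -0.05] gap 34.8 j6 -1.86
{'dtool_mm': array([ 35.4, -69.2,  10.4]), 'ty_yaw': np.float64(-78.81), 'spin': np.float64(3.79)}
```

```bash
python3 -m crank '[[[0.006,-0.012,0.01,2],[0.006,-0.012,0.012,2],[0.006,-0.012,0.014,0],[0.005,-0.012,0.016,0],[0.004,-0.01,0.016,0],[0.002,-0.005,0.016,0],[0,0,0.016,0],[0,0,0.016,0]]]' >/dev/null;python3 -c "
from h import *
s=st();print(need(s,[404,207,60],-82.6))"
```

```text
t 56.03 pos [399.  220.5 165. ] yaw -80.4 z [ 0.056  0.018 -0.998] F [-0.1  0.6 -1.3] M [-0.1   0.02 -0.01] gap 34.9 j6 -2.13
{'dtool_mm': array([ -3.5,  15. , 104.9]), 'ty_yaw': np.float64(-80.42), 'spin': np.float64(2.18)}
```

```bash
python3 -m crank '[[[0,0.004,0.016,2],[-0.001,0.004,0.016,0],[-0.001,0.004,0.016,0],[-0.001,0.002,0.016,0],[-0.001,0,0.015,0],[0,0,0.012,0],[0,0,0.008,0],[0,0,0,0]]]' >/dev/null;python3 -c "
from h import *
s=st();print(need(s,[404,207,13],-82.6));save(capture('wrist'),'w23.png')"; python3 beam.py|tail -1
```

```text
t 56.7 pos [392.3 217.5  60.3] yaw -80.4 z [ 0.052  0.022 -0.998] F [-0.5 -0.2 -2.1] M [-0.03  0.12  0.03] gap 34.8 j6 -2.2
{'dtool_mm': array([ 7.1, 13. , 47.6]), 'ty_yaw': np.float64(-80.4), 'spin': np.float64(2.2)}
mid [390.1 216.9  69.6] sc x [ 0.987  0.161 -0.009] label in beam -136.6 -414.6 -78.5 ang 44.5
```

View pics/w23.png

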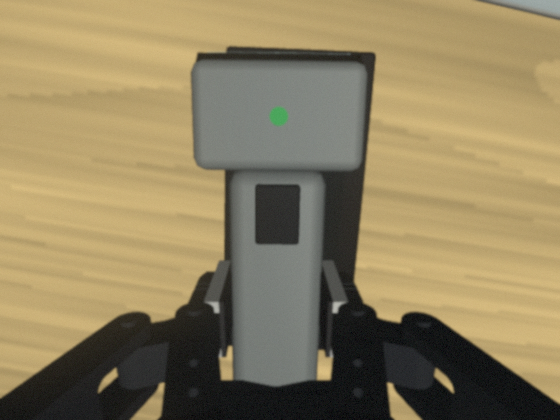

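The scanner is about 12 mm to the +y side of the pad; I'll correct that and lower it.

```bash
python3 -m crank '[[[0.005,0.006,0.006,1],[0.004,0.005,0.008,1],[0.002,0.002,0.01,0],[0,0,0.008,0],[0,0,0.004,0],[0,0,0,0]]]' >/dev/null;python3 -c "
from h import *
s=st();print(need(s,[404,207,13],-82.6))"
```

```text
t 57.25 pos [410.7 207.9  24.4] yaw -82.5 z [ 0.057  0.026 -0.998] F [ 0.3  0.2 -1.6] M [-0.03  0.16 -0.05] gap 34.9 j6 -2.21
{'dtool_mm': array([-7.5,  0.2, 10.9]), 'ty_yaw': np.float64(-82.52), 'spin': np.float64(0.08)}
```

```bash
python3 -m crank '[[[-0.001,0,0.005,0],[0,0,0.004,0],[0,0,0,0]]]' >/dev/null;python3 o.py; python3 beam.py|tail -1
```

```text
t 57.5 pos [410.  208.   14.2] yaw -82.5 z [ 0.056  0.025 -0.998] F [ 0.   0.1 -1.2] M [-0.04  0.1   0.  ] gap 34.9 j6 -2.22
[-0.493  0.48  -0.13   2.227  0.191  0.384 -2.222]
mid [407.5 207.2  22.9] sc x [ 0.992  0.125 -0.005] label in beam -170.0 -396.3 -112.5 ang 44.7
```

```bash
python3 -m crank '[[[0,0,0.003,0],[0,0,0.001,0]]]' >/dev/null;python3 o.py; python3 -m crank '[[[0,0,0,0],[0,0,0,0],[0,0,0,0],[0,0,0,0],[0,0,0,0],[0,0,0,0]]]' 1;  python3 -m crank '[[[0,0,-0.008,0],[0,0,-0.012,0],[0,0,-0.015,0],[0,0,-0.018,0],[0,0,-0.018,0],[0,0,-0.018,0],[0,0,-0.018,0],[0,0,-0.018,0]]]' >/dev/null;python3 -m crank '[[[0,0,-0.018,0],[0,0,-0.018,0],[0,0,-0.018,0],[0,0,-0.018,0],[0,0,-0.018,0],[0,0,-0.01,0],[0,0,0,0]]]' >/dev/null;python3 -c "
from h import *
s=st();save(capture('wrist'),'w24.png')"
```

```text
t 57.67 pos [410.  208.3  10.2] yaw -82.5 z [ 0.056  0.025 -0.998] F [-6.6 -3.2 23.6] M [-1.02  0.86 -0.02] gap 35.0 j6 -2.23
[-0.496  0.488 -0.127  2.229  0.194  0.374 -2.225]
time: 58.17
eef_pos: [410.8, 209.3, 10.9]
ee_rot: [-0.011, 0.997, 0.066, 0.03]
ft_force: [0.2, 0.3, 0.1]
finger_gap: 85.4
t 59.42 pos [393.  201.4 254.1] yaw -82.3 z [ 0.058  0.027 -0.998] F [0.7 0.5 0.1] M [-0.02  0.06 -0.06] gap 85.4 j6 -2.07
```

View pics/w24.png

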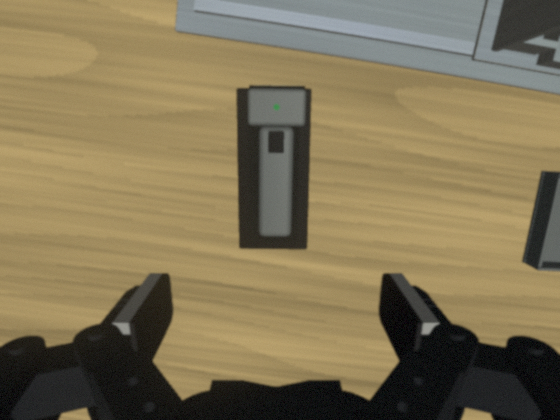

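```bash
python3 -c "
from h import *
a=capture('top');b=capture('scene')
save(np.vstack([cv2.resize(a[130:300,130:450],None,fx=1.8,fy=1.8),cv2.resize(b[160:310,140:460],None,fx=1.8,fy=1.8)]),'fin.png')"
```

```text
(no output)
```

View pics/fin.png

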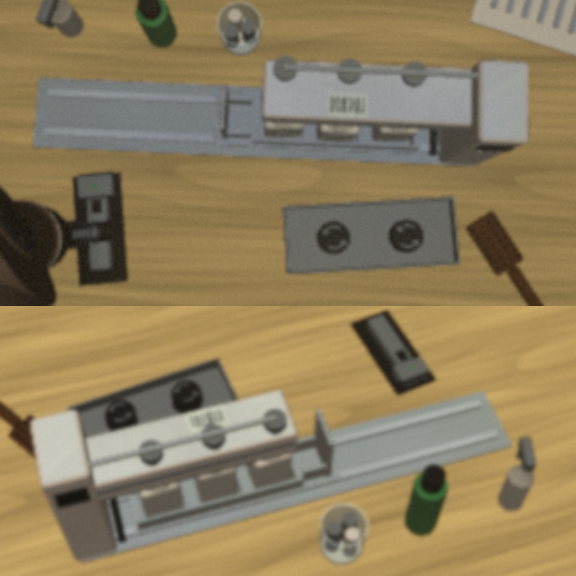

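Everything is in place: the carrier is home with its bottles upright, both caps are in the dish, the scanner is on its pad and the arm is clear. I'll hand the job in.

```bash
python3 -c "
from bench import workorder
print(workorder.close_job())"
```

```text
the job is handed in; nothing more can be done
None
```

The job is done and handed in after about 60 s of robot time. No verdict was reported.

- **Caps:** Bottles 1 and 3 had caps; bottle 2 was already open. I removed both caps, and both lie flat in the grey dish with all three bottles upright.
- **Carrier:** It went in until it met a solid stop at 18 N without moving. I measured 297.5–300 mm of plate travel in the scene view against the required 294 mm. Rougher readings of the bottles in the top view gave 289–297 mm, and I have no direct joint reading.
- **Scan:** I held the scanner about 100 mm from the label for 2 s, with the label's centre calculated to be within about 5 mm of the beam. The scanner gave no visible sign that it had read.
- **Scanner:** It is flat and lengthways on its pad, with its grip point about 3 mm from the pad's centre by calculation.

**Problems along the way:** Fast moves tilted the tool by up to about 0.45 rad in free space. I levelled it again before opening cap 1 and moved slowly after that. The top camera also read about 6 mm short in x compared with the wrist camera, so I relied on the wrist camera and contact. Nothing I was told to leave alone was touched, and the last pictures show those items in place.

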